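# Return the red stain and hold the rack's shutter open at the mark

### The job

Put the amber bottle with the red band back in the red-rimmed well of the stain rack, fully down and upright, and let go of it. Then, so that the levels in the bottles can be checked through the slits, pull the rack's spring-return shutter out by its orange fin until the black pointer stands within the width of the green clip, and finish while still holding it there, because it springs shut when let go. Leave the purple-banded bottle, the blue-capped bottle, the stamp and the timer undisturbed.

Things in the scene. Friction and masses are not known exactly. Their poses are not given: they have to be found in the camera images.
- station: Stain rack, fixed to the bench: aluminium base plate 78 x 352 x 6 mm with a grey back panel 42 mm high and end cheeks; three wells side by side 70 mm apart, a white shutter along the front. Origin on the bench under the middle well; its x axis points away from the robot (roughly), y to the left along the row of wells, z up. End cheeks at y = +108 and -108 mm, 40 mm high; the scale track reaches to y = -237 mm on the right.
- red_bottle: The amber dropper bottle with the red band and black cap that is to be put back: loose, 34 mm diameter, 85 mm tall, straight body up to 68 mm, 35 to 70 g. Origin at the centre of its underside, z up.
- red_bottle_mid (a point): Point on the axis of the red-banded bottle, half-way up (42.5 mm above its underside).
- red_well_floor (a point): Centre of the floor of the red-rimmed well (11 mm above the bench), which may be any of the three wells; z up, axes parallel to the rack's. Wells: 50 x 50 mm outside, 38 x 38 mm square pocket 29 mm deep, open at the top (rim 40 mm above the bench), a 14 mm slit in the front wall. The purple-rimmed well holds the purple-banded bottle, the yellow-rimmed one is empty.
- shutter (a joint): Spring-return shutter in the front of the rack: 0 = shut, grows in m as it is pulled along the rack's -y axis (to the right), stop at 0.060. The spring pulls it shut with about 3 N when shut and 1 N more for every 10 mm.
- fin (a point): Centre of the orange pull fin that stands up from the shutter's right end, 50 mm above the bench: the fin is 12 mm thick along the rack's y, 28 mm wide along its x, from a foot (20 mm above the bench, 28 mm long in y, 40 mm in x) to its top 70 mm above the bench. With the shutter shut it stands 158 mm to the right of the rack's middle, 41 mm clear of the end cheek. Moves with the shutter.
- pointer (a point): Tip of the black pointer at the front of the fin's foot, at the same y in the rack's frame as the fin, 12 mm above the bench. Moves with the shutter.
- mark (a point): Middle of the green clip on the front edge of the base plate, 10 mm wide along the rack's y, 16 mm high, fixed; 24 to 46 mm to the right of the pointer when the shutter is shut; same axes as the rack. The pointer is at the mark when both have the same y in the rack's frame.
- purple_bottle_mid (a point): Bystander: amber bottle with the purple band, standing in the purple-rimmed well (34 mm diameter, top 96 mm above the bench); point half-way up.
- blue_bottle_mid (a point): Bystander: white dropper bottle with blue cap, loose on the bench, 30 mm diameter, 78 mm tall; point half-way up.
- bench_stamp: Bystander: wooden rubber stamp, 24 x 46 x 64 mm, loose; origin under its centre.
- bench_timer: Bystander: bench timer lying on its back, 62 x 66 x 18 mm, loose; origin under its centre.
Mind the look-alikes: they are no part of the job. What is shaped like the red_bottle but turquoise is not meant.

How it is judged (in metres and radians):
On the way, in this order (a step that is already met when the one before it is completed fails the run):
1. the red-banded bottle stands on the floor of the red-rimmed well, let go, with the shutter still shut (horizontal distance between red_bottle_mid and red_well_floor below 0.006 m and z of red_bottle_mid in the frame of red_well_floor below 0.0475 m and angle between red_bottle_mid's own z axis and vertical below 0.12 rad and contact force between the fingers and red_bottle below 0.1 N and value of joint shutter below 0.008 m), for 0.2 s.
2. the shutter is pulled out to the green clip and held by the fingers (y of pointer in the frame of mark between -0.005 and 0.005 m and contact force between the fingers and shutter above 1 N), for 0.3 s.
At the end, for the whole second after the job is handed in: The red-banded bottle stands upright (within 0.12 rad) on the floor of the red-rimmed well (within 6 mm of its centre, no more than 5 mm above its floor), untouched by the fingers; the fingers hold the shutter (more than 1 N) at rest with its pointer within 5 mm of the middle of the green clip (all of step 2 and horizontal distance between red_bottle_mid and red_well_floor below 0.006 m and z of red_bottle_mid in the frame of red_well_floor below 0.0475 m and angle between red_bottle_mid's own z axis and vertical below 0.12 rad and contact force between the fingers and red_bottle below 0.1 N and velocity of joint shutter between -0.01 and 0.01 m/s); the arm keeps its last pose, push and grip.
It fails at once if the purple-banded bottle is moved more than 20 mm (distance of purple_bottle_mid from where it was at the start of the episode above 0.02 m).
It fails at once if the blue-capped bottle is moved more than 20 mm (distance of blue_bottle_mid from where it was at the start of the episode above 0.02 m).
It fails at once if the stamp is moved more than 20 mm (distance of bench_stamp from where it was at the start of the episode above 0.02 m).
It fails at once if the timer is moved more than 20 mm (distance of bench_timer from where it was at the start of the episode above 0.02 m).
It also fails if it takes over 54 s, if anything falls off the work surface, if the arm or the gripper's body presses on something with over 40 N, if the wrist force passes 120 N, or if a joint passes its speed limit or range.

### The arm

A 6-joint arm with a two-finger parallel gripper is mounted at the origin on the work surface; the furniture and walls round the work are solid. World frame = base frame: x ahead of the robot, y to its left, z up, the work surface at z = 0. Lengths are in mm, angles in rad, forces in N, time in s.
With the tool pointing down it reaches from about 375 to 975 mm from the base axis. Payload 3.8 kg.
Tool frame: the origin (TCP) lies at the very end of the fingers, on their centre line; the grasp point (between the pads) lies 19 mm behind it; z points along the fingers, y is the direction in which the jaws open and shut (so a half turn about z gives the same grasp; the last joint's range is limited). The gripper opens to 88 mm and grips with 3 to 60 N. Pads are 18 mm wide; open, the fingers measure 123 mm over their backs; the gripper's body (75 mm by 187 mm) begins 45 mm behind the grasp point.
Start: joints at [-1.308, 0.264, 1.604, -0, 1.274, -0.037], TCP at [199.342, -644.888, 214.506] pointing down, gripper open.
Joint ranges: [-2.63, 2.63], [-0.94, 2.18], [0.31, 2.57], [-1.31, 4.45], [0, 2.66], [-2.55, 2.55]. Speed limits (rad/s): [2.57, 2.57, 3.14, 3.14, 3.14, 3.14].

### API

Orientations are given as a rotation vector (axis times angle).
In Python, from rig import bot gives the robot as it stands. The module is installed in compiled form; this text tells all that it offers.
- The arm moves only by the tool drive_tool, never from a script. Its argument "motion" is a list of rows, each a list of 7 numbers: the turn, a rotation vector about the tool's x, y, z in degrees, then the shift along the tool's x, y, z in m, then the opening, from 0 (shut) to 1 (fully open). In form: [[wx, wy, wz, dx, dy, dz, claw], ...]. A call has exactly 5 rows; each row is the pose to reach, as a shift and turn from the pose commanded when the call began, along the tool's axes at that moment; what a row does not reach only later rows make up. A row lasts 1/8 s, in which the tool goes at most 62.5 mm and 10.7 degrees, less where a joint would pass 70% of its speed; a pose out of reach is approached as far as the arm can. A call with a gripper value outside its range is refused whole. The fingers move at their own pace and stop on an object; "squeeze" is the grip in N (left out, the last holds). Time passes only in rows, so rows that repeat a pose let the fingers close, or fill a call up. It gives the time, the measured TCP pose, the force and the opening at its end, in the units of the state.
- bot.state(): the state, without advancing time (a new reading comes with each control period).
- bot.camera(name): name is "scene" or "side" or "wrist"; returns a dict with "pixels" (420x560x3 uint8, red, green, blue), "intrinsics" (3x3 intrinsics, pixels), "k1" (the pictures are not rectified: a ray, as slopes to the right and down, at radius r is drawn at 1 + k1 r^2 times it, then the intrinsics apply), "rvec" (rotation vector, rad) and "tvec" (3), from world to camera coordinates, as OpenCV has them. Camera axes: x right, y down, z forward; pixel columns grow to the right and rows downward; lengths in mm; the calibration is good to about 2 mm. A picture is of the moment at which its call begins. There is no depth.
- bot.hand_in(): hands the job in, once; it reports no verdict.
The state is a dict: "clock": time; "joint_positions": joint angles; "qd": joint speeds; "joint_torque": joint torques, N m; "tcp_pos": TCP position; "eef_rot": TCP orientation; "ft_force": force on the tool from outside, world axes, zero at the start; "ft_torque": the same for the moment, N m; "gripper_width": finger opening in mm.
Only numpy, scipy, OpenCV 4.12 (cv2) and the standard library are available. Lean on these libraries where they do the work, as an engineer would, in place of code of your own. Each camera call takes 0.05 s, during which the arm holds its last target.

## Working session

There is one attempt and no reset: what is moved stays moved. The work goes in short steps, Python scripts to look and compute and a tool call to move; the robot and the scene stay as the last step left them, time stands still between calls to the robot, and variables do not carry over. Pictures are saved under pics/ and viewed, and the job is handed in when it is done.

Besides the shell and the picture viewer there is one more tool, called after ">>>" as name([rows], argument=value, ...), one row to a line, values as JSON. drive_tool: Moves the arm, as the interface text tells. Its arguments: {"type":"object","properties":{"motion":{"type":"array"},"squeeze":{"type":"number"}},"required":["motion"]}

```bash
mkdir -p pics
cat > h.py <<'E'
import numpy as np, cv2
from rig import bot
from scipy.spatial.transform import Rotation as R
def grab(n,fn=None):
    c=bot.camera(n); 
    if fn: cv2.imwrite('pics/'+fn,c['pixels'][:,:,::-1])
    return c
def ray(c,px):
    K=np.array(c['intrinsics'],float); p=np.atleast_2d(np.array(px,float))
    d=np.stack([(p[:,0]-K[0,2])/K[0,0],(p[:,1]-K[1,2])/K[1,1]],1); u=d.copy()
    for _ in range(30): u=d/(1+c['k1']*(u**2).sum(1,keepdims=True))
    Rm=R.from_rotvec(np.array(c['rvec']).ravel()).as_matrix(); t=np.array(c['tvec']).ravel()
    o=-Rm.T@t; D=np.c_[u,np.ones(len(u))]@Rm
    return o,D
def plane(c,px,z):
    o,D=ray(c,px); return o+D*((z-o[2])/D[:,2])[:,None]
def proj(c,P):
    Rm=R.from_rotvec(np.array(c['rvec']).ravel()).as_matrix(); q=np.atleast_2d(P)@Rm.T+np.array(c['tvec']).ravel()
    u=q[:,:2]/q[:,2:]; u=u*(1+c['k1']*(u**2).sum(1,keepdims=True)); K=np.array(c['intrinsics'])
    return np.c_[u[:,0]*K[0,0]+K[0,2],u[:,1]*K[1,1]+K[1,2]]
E
python3 - <<'E'
from h import *
import pickle
np.set_printoptions(suppress=True,precision=3)
cs={n:grab(n,n+'0.png') for n in ('scene','side','wrist')}
pickle.dump(cs,open('c0.pkl','wb'))
for n,c in cs.items(): print(n,c['intrinsics'],c['k1'],ray(c,[280,210]))
print(bot.state())
E
```

```text
scene [[543.136   0.    281.991]
 [  0.    543.136 214.982]
 [  0.      0.      1.   ]] -0.21960590926435014 (array([   9.57 , -626.918,  626.952]), array([[ 0.505,  0.66 , -0.556]]))
side [[423.143   0.    284.22 ]
 [  0.    423.143 208.169]
 [  0.      0.      1.   ]] 0.037633248140990914 (array([ 632.433, -408.992,  799.69 ]), array([[-0.161,  0.476, -0.864]]))
wrist [[308.581   0.    278.659]
 [  0.    308.581 216.104]
 [  0.      0.      1.   ]] -0.05805977552041021 (array([ 270.658, -623.12 ,  382.137]), array([[-0.26 , -0.084, -0.962]]))
{'clock': 0.15, 'joint_positions': array([-1.308,  0.265,  1.605, -0.   ,  1.274, -0.037]), 'qd': array([ 0.   , -0.003, -0.005,  0.   , -0.001,  0.   ]), 'joint_torque': array([  0.001, -50.285, -35.747,   0.073,   0.025,  -0.   ]), 'tcp_pos': array([ 199.222, -644.347,  213.503]), 'eef_rot': array([-3.105, -0.469,  0.   ]), 'ft_force': array([-0.589, -0.105, -0.508]), 'ft_torque': array([-0.051, -0.028, -0.03 ]), 'gripper_width': 88.17068019743479}
```

View pics/scene0.png

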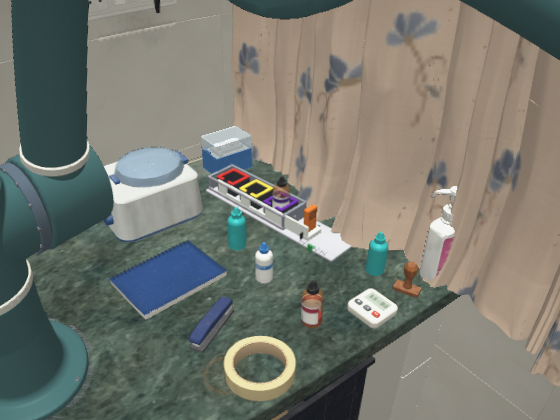

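View pics/side0.png

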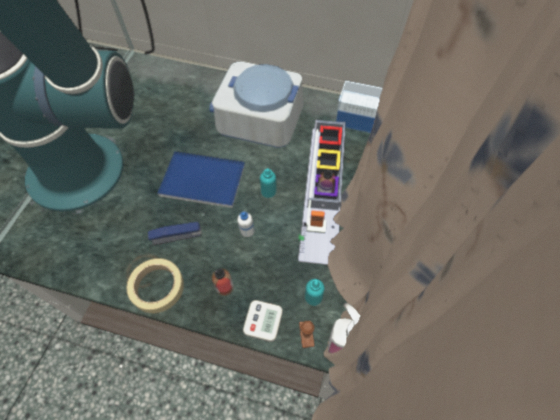

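View pics/wrist0.png

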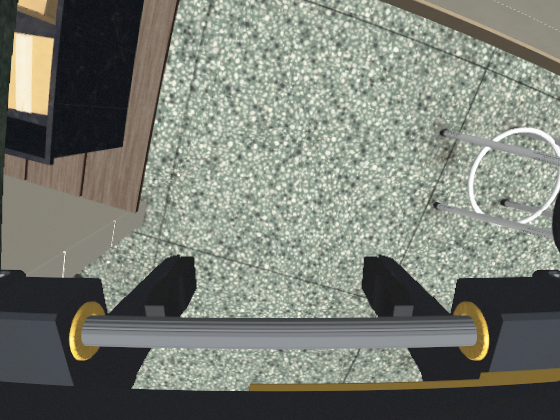

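The candidates are the bottles at scene (312,305), amber with a red/white band and black cap; at (236,230) and (377,255), both turquoise decoys; at (264,263), white with a blue cap; and at (281,193), amber with a purple band in the rack. The one at (312,305) fits. I'll confirm it in enlarged crops.

Run:
```python
import cv2,numpy as np
s=cv2.imread('pics/scene0.png'); d=cv2.imread('pics/side0.png')
a=cv2.resize(s[275:335,280:345],(390,360),interpolation=2)
b=cv2.resize(d[255:315,190:255],(390,360),interpolation=2)
cv2.imwrite('pics/crop1.png',np.hstack([a,b]))
cv2.imwrite('pics/crop2.png',cv2.resize(s[155:265,200:365],None,fx=4.8,fy=4.8,interpolation=2))
cv2.imwrite('pics/crop3.png',cv2.resize(d[115:270,285:385],None,fx=3.8,fy=3.8,interpolation=2))
```

```text
(no output)
```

View pics/crop1.png

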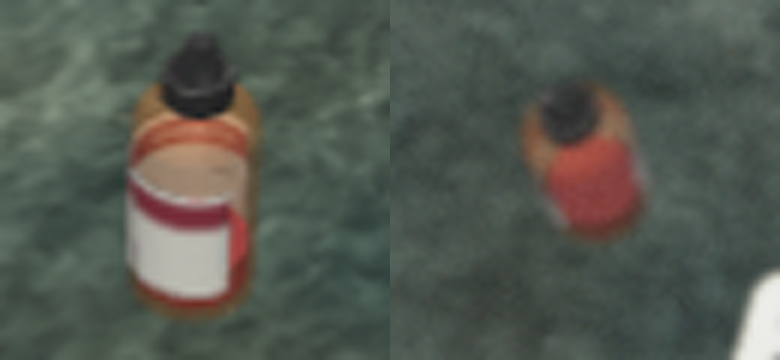

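View pics/crop2.png

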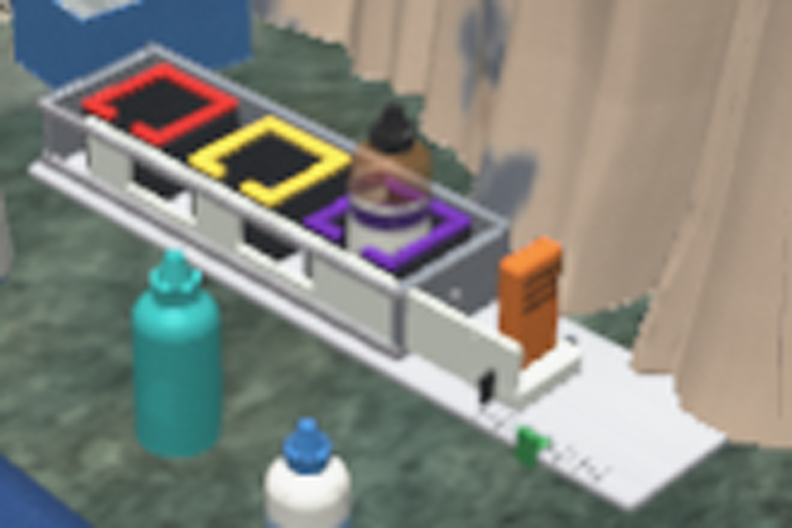

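View pics/crop3.png

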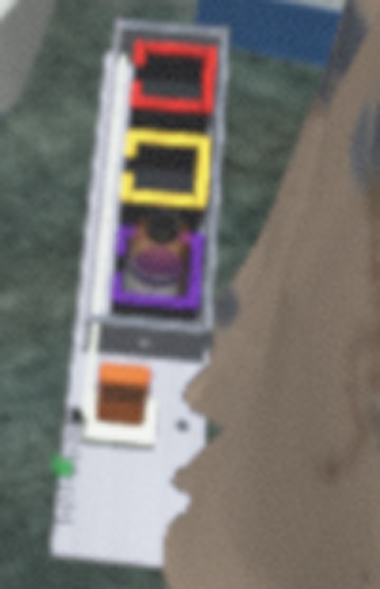

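The crops confirm it. The red-banded bottle stands upright at scene (312,305) and side (223,282). The red-rimmed well is the leftmost one and empty. The pointer is at scene (301,236) and the green clip at (310,248). Next I'll measure them.

```bash
cat > m.py <<'E'
from h import *
import pickle
np.set_printoptions(suppress=True,precision=1)
cs=pickle.load(open('c0.pkl','rb'))
def rng(c,lo,hi,box):
    hsv=cv2.cvtColor(c['pixels'],cv2.COLOR_RGB2HSV); m=cv2.inRange(hsv,lo,hi)
    k=np.zeros_like(m); x0,y0,x1,y1=box; k[y0:y1,x0:x1]=m[y0:y1,x0:x1]; return k
def rect(m):
    ys,xs=np.nonzero(m); (a)=cv2.minAreaRect(np.c_[xs,ys].astype(np.float32)); return a,len(xs)
boxes={'scene':{'red':(215,160,252,190),'yel':(235,170,278,200),'pur':(260,190,305,215)},
'side':{'red':(315,120,346,147),'yel':(312,145,345,172),'pur':(310,170,345,200)}}
col={'yel':((20,120,120),(35,255,255)),'pur':((125,90,80),(150,255,255)),'red':((0,150,120),(8,255,255))}
for n in ('scene','side'):
    for k in ('red','yel','pur'):
        m=rng(cs[n],*col[k],boxes[n][k])
        if k=='red': m|=rng(cs[n],(172,150,120),(180,255,255),boxes[n][k])
        ys,xs=np.nonzero(m)
        P=plane(cs[n],np.c_[xs,ys],40)[:,:2].astype(np.float32)
        r=cv2.minAreaRect(P); print(n,k,len(xs),np.array(r[0]),np.array(r[1]),r[2])
    c=cs[n]
    g=rng(c,(45,120,60),(75,255,255),(295,225,325,260)); ys,xs=np.nonzero(g); print(n,'green',len(xs),xs.mean(),ys.mean(),plane(c,[[xs.mean(),ys.mean()]],8))
    o=rng(c,(5,150,60),(16,255,255),(300,200,325,240)); ys,xs=np.nonzero(o); print('orange',len(xs),xs.mean(),ys.mean(),xs.min(),xs.max(),ys.min(),ys.max())
for n,p in (('scene',[(312.5,327.7)]),('side',[(223,293.5)])):
    print(n,'base front',plane(cs[n],p,0))
# cap tip
o1,d1=ray(cs['scene'],[(313.5,284)]);o2,d2=ray(cs['side'],[(220.0,271)])
def tri(o1,d1,o2,d2):
    A=np.c_[d1[0],-d2[0]];s=np.linalg.lstsq(A,o2-o1,rcond=None)[0];p=o1+s[0]*d1[0];q=o2+s[1]*d2[0];return (p+q)/2,np.linalg.norm(p-q)
print(tri(o1,d1,o2,d2), plane(cs['scene'],[(313.5,283)],82),plane(cs['side'],[(220.,271.)],82))
for n,p in (('blue',((264,262),(246,222))),('green',((311,248),(301.5,237.5))),('pointer',((301,236),(305,224))),('fintop',((311,207),(317.8,212.5))),('teal2',((377,238),(315,283)))):
    o1,d1=ray(cs['scene'],[p[0]]);o2,d2=ray(cs['side'],[p[1]]);print(n,tri(o1,d1,o2,d2))
E
python3 m.py
```

```text
scene red 156 [540.4 234.3] [51.8 51.7] 9.407544136047363
scene yel 204 [552.3 165.9] [52.1 54.4] 9.492291450500488
scene pur 187 [564.   96.7] [52.8 53.7] 9.550771713256836
scene green 24 309.5416666666667 247.5 [[540.9 -24.6   8. ]]
orange 243 310.037037037037 216.2551440329218 304 316 205 229
side red 184 [545.1 234.3] [48.8 53.3] 12.695510864257812
side yel 229 [557.5 166.2] [48.1 55. ] 8.845767974853516
side pur 188 [568.9  96.5] [49.2 53.9] 8.487507820129395
side green 6 300.5 237.5 [[545.4 -24.2   8. ]]
orange 76 317.1842105263158 216.3421052631579 312 323 212 224
scene base front [[ 418.8 -180.3    0. ]]
side base front [[ 431.1 -180.3    0. ]]
(array([ 429.8, -163.8,   75.3]), np.float64(0.4981764482817188)) [[ 426.2 -167.9   82. ]] [[ 431.5 -165.8   82. ]]
blue (array([430.6, -33. ,  32.3]), np.float64(0.0969426783536009))
green (array([547. , -21.3,   2.3]), np.float64(0.9569214652483233))
pointer (array([546.4,   7.2,  12.9]), np.float64(1.0275805747009366))
fintop (array([570.2,   9.9,  68.3]), np.float64(0.6847469878683257))
teal2 (array([ 601.1, -133.5,   67.9]), np.float64(2.0589957944176263))
```

Run:
```python
from h import *
import pickle
np.set_printoptions(suppress=True,precision=0)
cs=pickle.load(open('c0.pkl','rb'))
S,D=cs['scene'],cs['side']
print('curtain bottom', plane(S,[(321,220),(344,232),(362,247)],0)[:,:2].tolist(), plane(D,[(333,220),(330,243),(328,262),(343,190)],0)[:,:2].tolist())
def tri(a,b):
    o1,d1=ray(S,[a]);o2,d2=ray(D,[b])
    A=np.c_[d1[0],-d2[0]];s=np.linalg.lstsq(A,o2-o1,rcond=None)[0];p=o1+s[0]*d1[0];q=o2+s[1]*d2[0];return (p+q)/2,np.linalg.norm(p-q)
print('blue box front corners',tri((206,133),(341,85)),tri((218,152),(337,101)),tri((251,145),(376,105)))
print('bath right top corner',tri((197,172),(291,127)),'front left',tri((112,202),(218,118)))
print('bath lid',tri((152,160),(264,85)))
```

```text
curtain bottom [[624.5955350487731, 39.52717055457333], [634.216734010357, -18.936278402021685], [629.0028701499232, -75.3405877232982]] [[600.5010219196286, 39.70733920149041], [606.9569237804702, -15.420958020979185], [612.9141537704295, -58.20307246738719], [604.4909674231077, 120.78474580107695]]
blue box front corners (array([540., 336., 101.]), np.float64(5.454556456138864)) (array([543., 302.,  73.]), np.float64(10.271885571484873)) (array([634., 315.,  63.]), np.float64(24.02531550391726))
bath right top corner (array([453., 213.,  80.]), np.float64(24.684439392120204)) front left (array([275., 209.,  72.]), np.float64(43.14343082393776))
bath lid (array([376., 270., 117.]), np.float64(1.847535510589478))
```

Run:
```python
from h import *
import pickle
np.set_printoptions(suppress=True,precision=0)
cs=pickle.load(open('c0.pkl','rb'))
S,D=cs['scene'],cs['side']
print(plane(S,[(200,213),(108,235)],0)[:,:2].tolist(),plane(D,[(288,143),(214,134)],0)[:,:2].tolist())
s=S['pixels'][110:260,90:260,::-1];d=D['pixels'][50:160,200:395,::-1]
cv2.imwrite('pics/c4.png',np.vstack([cv2.resize(s,(510,450)),]));cv2.imwrite('pics/c5.png',cv2.resize(d,None,fx=4,fy=4))
```

```text
[[439.7379444400225, 206.69909062757858], [251.9928399366359, 248.4382315283658]] [[448.3860888066629, 215.74981264993528], [266.8929568962739, 192.55458031282967]]
```

View pics/c4.png

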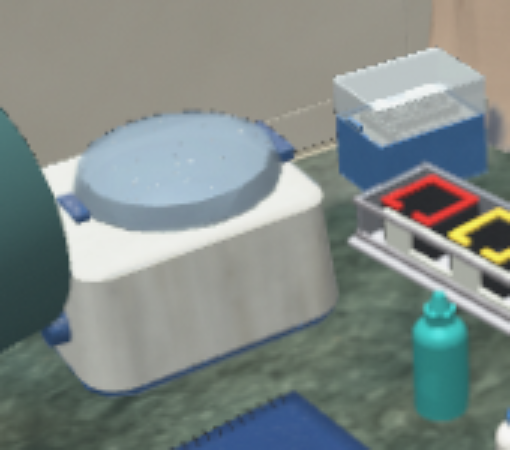

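View pics/c5.png

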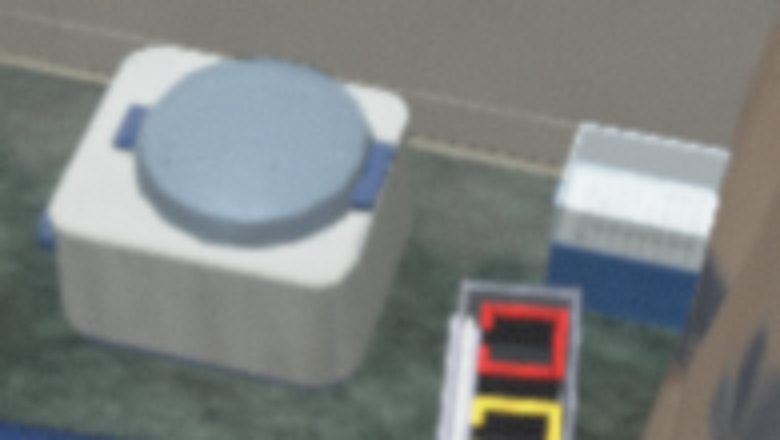

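Run:
```python
from h import *
import pickle
np.set_printoptions(suppress=True,precision=0)
cs=pickle.load(open('c0.pkl','rb'))
S,D=cs['scene'],cs['side']
print('curtain S z0',plane(S,[(258,160),(275,172),(298,190),(310,205)],0)[:,:2].tolist())
print('box corners S z0',plane(S,[(203.5,171),(213,176)],0)[:,:2].tolist(),'D',plane(D,[(337,121),(371,131)],0)[:,:2].tolist())
for z in (60,80,90,100): print(z,plane(S,[(202,136),(215,147)],z)[:,:2].tolist(),plane(D,[(342,95),(376,102)],z)[:,:2].tolist())
```

```text
curtain S z0 [[667.5913178081329, 322.29589589548425], [665.889356277193, 251.2826956671446], [659.233275637325, 157.51991849050535], [642.0381692736235, 95.48069107754998]]
box corners S z0 [[534.3942783094243, 354.1803947536408], [540.2519422150722, 320.9240821850518]] D [[545.9193493275118, 315.8903598076365], [632.7004455980889, 307.0538892708091]]
60 [[566.3674603932005, 408.6363866712095], [561.4110110996165, 340.7609114204407]] [[545.5055770371889, 344.428939037561], [627.4019435106505, 343.8680893966332]]
80 [[546.7256920681414, 372.10580734582777], [541.9440881982136, 306.6247308920873]] [[547.8559536396506, 324.0576727789314], [627.5379762548902, 323.5119875953692]]
90 [[536.9048079056118, 353.8405176831369], [532.2106267475122, 289.5566406279105]] [[549.0311419408814, 313.8720396496167], [627.6059926270099, 313.3339366947372]]
100 [[527.0839237430822, 335.57522802044593], [522.4771652968107, 272.4885503637338]] [[550.2063302421122, 303.68640652030194], [627.6740089991297, 303.1558857941051]]
```

```bash
cat > go.py <<'E'
from h import *
def Rt(phi,tilt=0):
    # tool down, tool x at world angle phi; tilt: rotate about tool y (deg)
    p=np.deg2rad(phi); x=np.array([np.cos(p),np.sin(p),0]); z=np.array([0,0,-1.]); y=np.cross(z,x)
    return np.c_[x,y,z]@R.from_euler('y',tilt,degrees=True).as_matrix()
def need(pos,phi,tilt=0,grasp=False):
    s=bot.state(); R0=R.from_rotvec(s['eef_rot']).as_matrix(); Rg=Rt(phi,tilt); pos=np.array(pos,float)
    if grasp: pos=pos+19*Rg[:,2]
    w=R.from_matrix(R0.T@Rg).as_rotvec(degrees=True); d=R0.T@(pos-s['tcp_pos'])/1000
    np.set_printoptions(suppress=True,precision=4)
    print('tcp',s['tcp_pos'].round(1),'t',round(s['clock'],2),'turn',w.round(2),'shift',d.round(4),'F',s['ft_force'].round(1),'w',round(s['gripper_width'],1),'q',s['joint_positions'].round(2))
E
python3 -c "
from go import *
need([427,-167,240],190)"
```

```text
tcp [ 199.2 -644.3  213.5] t 0.15 turn [  -0.     -0.15 -172.82] shift [ 0.3586 -0.3888 -0.0258] F [-0.6 -0.1 -0.5] w 88.2 q [-1.31  0.26  1.6  -0.    1.27 -0.04]
```

>>> drive_tool([
  [0, 0, -10, 0.035, -0.04, -0.02, 1],
  [0, 0, -20, 0.075, -0.08, -0.03, 1],
  [0, 0, -30, 0.115, -0.125, -0.03, 1],
  [0, 0, -40, 0.155, -0.17, -0.03, 1],
  [0, 0, -50, 0.19, -0.21, -0.03, 1],
])

```text
clock: 0.78
tcp_pos: [319.3, -386.0, 244.3]
eef_rot: [-2.612, -1.745, -0.001]
ft_force: [-0.7, -0.0, 0.2]
gripper_width: 87.5
```

```bash
python3 -c "
from go import *
need([440,-167,245],190)"
```

```text
tcp [ 319.3 -386.   244.3] t 0.78 turn [   0.02   -0.01 -122.49] shift [ 0.2485  0.0277 -0.0006] F [-0.7 -0.   0.2] w 87.5 q [-0.93 -0.09  1.93  0.    1.3  -0.54]
```

>>> drive_tool([
  [0, 0, -10, 0.06, 0.006, 0, 1],
  [0, 0, -20, 0.12, 0.012, 0, 1],
  [0, 0, -30, 0.18, 0.02, 0, 1],
  [0, 0, -40, 0.23, 0.026, 0, 1],
  [0, 0, -51, 0.249, 0.028, 0, 1],
])

```text
clock: 1.4
tcp_pos: [442.0, -166.9, 244.3]
eef_rot: [-1.607, -2.699, -0.001]
ft_force: [0.2, -0.3, -0.2]
gripper_width: 87.8
```

>>> drive_tool([
  [0, 0, -10.5, 0, 0, 0, 1],
  [0, 0, -21, 0, 0, 0, 1],
  [0, 0, -31, 0, 0, 0, 1],
  [0, 0, -42, 0, 0, 0, 1],
  [0, 0, -52, 0, 0, 0, 1],
])

```text
clock: 2.02
tcp_pos: [441.0, -169.3, 244.2]
eef_rot: [-0.266, -3.13, -0.0]
ft_force: [0.0, -0.7, 0.4]
gripper_width: 87.7
```

```bash
python3 -c "
from go import *
need([440,-167,245],190)
c=grab('wrist','w1.png')
import pickle;pickle.dump(c,open('w1.pkl','wb'))
print(proj(c,[[427,-167,0],[427,-167,85]]))"
```

```text
tcp [ 441.  -169.3  244.2] t 2.02 turn [  0.01  -0.03 -19.73] shift [ 0.0013  0.0021 -0.0008] F [ 0.  -0.7  0.4] w 87.7 q [-0.42 -0.15  1.98  0.    1.31 -1.82]
[[279.4775 170.1214]
 [279.645  181.9416]]
```

View pics/w1.png

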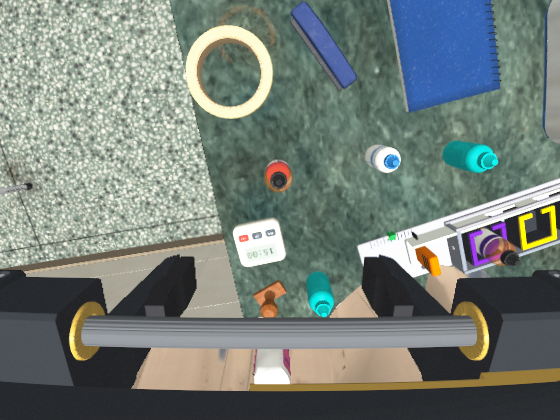

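Run:
```python
from h import *
import pickle
c=pickle.load(open('w1.pkl','rb')); im=c['pixels']
hsv=cv2.cvtColor(im,cv2.COLOR_RGB2HSV)[150:200,255:305].astype(int)
m=((hsv[...,0]<20)|(hsv[...,0]>165))&(hsv[...,1]>110)&(hsv[...,2]>50)
dk=(hsv[...,2]<45)
m2=m.astype(np.uint8)
ys,xs=np.nonzero(m2); print(len(xs),xs.min()+255,xs.max()+255,ys.min()+150,ys.max()+150,xs.mean()+255,ys.mean()+150)
for X in (424,427,430):
  for Y in (-169,-167,-165):
    a=np.linspace(0,6.28,40); ring=lambda z,r:np.c_[X+r*np.cos(a),Y+r*np.sin(a),0*a+z]
    p=np.vstack([proj(c,ring(0,17)),proj(c,ring(66,17))]); print(X,Y,p.min(0).round(1),p.max(0).round(1))
cv2.imwrite('pics/w1c.png',cv2.resize(im[150:205,250:305,::-1],(550,550),interpolation=2))
```

```text
427 264 292 162 191 277.6580796252927 174.8103044496487
424 -169 [262.4 155.4] [292.4 191.2]
424 -167 [264.1 155.1] [294.2 190.9]
424 -165 [265.9 154.9] [295.9 190.6]
427 -169 [262.9 157.6] [292.8 193.7]
427 -167 [264.6 157.4] [294.6 193.5]
427 -165 [266.4 157.1] [296.3 193.2]
430 -169 [263.4 159.9] [293.2 196.2]
430 -167 [265.1 159.6] [295. 196.]
430 -165 [266.8 159.4] [296.7 195.7]
```

View pics/w1c.png

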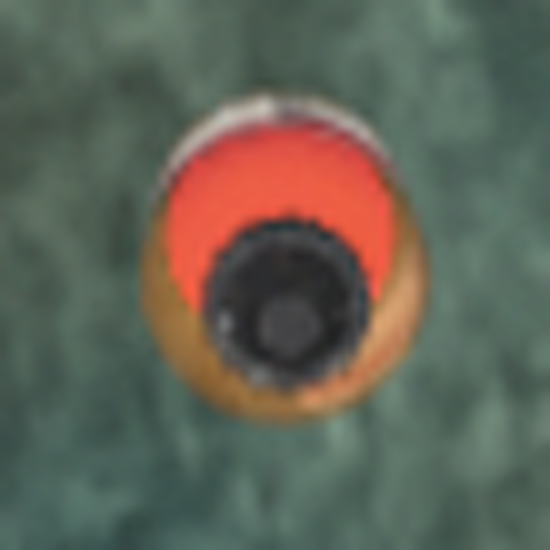

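```bash
python3 -c "
from go import *
need([427.3,-168,125],190)"
```

```text
tcp [ 441.  -169.4  244.2] t 2.08 turn [  0.01  -0.03 -19.43] shift [ 0.0137 -0.0009  0.1192] F [-0.2  0.1 -0.1] w 88.0 q [-0.42 -0.15  1.98 -0.    1.31 -1.83]
```

>>> drive_tool([
  [0, 0, -10, 0.007, -0.001, 0.0, 1],
  [0, 0, -19.4, 0.0137, -0.001, 0.04, 1],
  [0, 0, -19.4, 0.0137, -0.001, 0.08, 1],
  [0, 0, -19.4, 0.0137, -0.001, 0.119, 1],
  [0, 0, -19.4, 0.0137, -0.001, 0.119, 1],
])

```text
clock: 2.7
tcp_pos: [424.5, -166.7, 122.2]
eef_rot: [0.252, -3.125, -0.006]
ft_force: [0.2, 0.9, 0.6]
gripper_width: 88.3
```

```bash
python3 -c "
from go import *
need([427.3,-168,38],190)
c=grab('wrist','w2.png')
print(proj(c,[[427.3,-168,0],[427.3,-168,66],[427.3,-168,85]]))"
```

```text
tcp [ 424.5 -166.7  122.2] t 2.7 turn [ 0.25 -0.37 -0.8 ] shift [-0.0031 -0.0022  0.0842] F [0.2 0.9 0.6] w 88.3 q [-0.43 -0.07  2.15  0.    1.07 -2.16]
[[277.2481 207.025 ]
 [277.1723 229.1126]
 [277.1427 237.8181]]
```

View pics/w2.png

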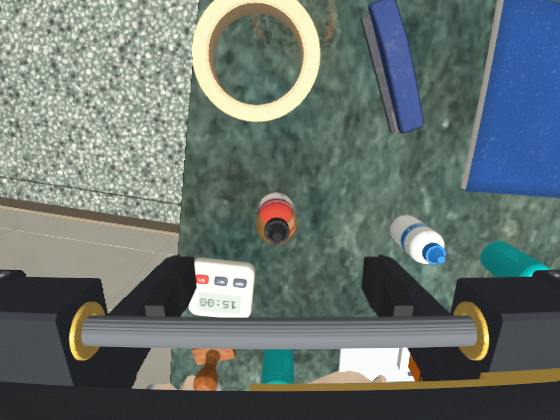

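>>> drive_tool([
  [0, 0, 0, 0.001, 0, 0.02, 1],
  [0, 0, 0, 0.001, 0, 0.045, 1],
  [0, 0, 0, 0.001, 0, 0.07, 1],
  [0, 0, 0, 0.001, 0, 0.087, 1],
  [0, 0, 0, 0.001, 0, 0.087, 1],
])

```text
clock: 3.38
tcp_pos: [426.5, -168.2, 38.5]
eef_rot: [0.255, -3.131, -0.001]
ft_force: [0.2, 0.0, -0.1]
gripper_width: 88.1
```

```bash
python3 -c "
from go import *
c=grab('wrist','w3.png')
need([426.5,-168,38],190)
"
```

```text
tcp [ 427.2 -168.5   39.2] t 3.42 turn [-0.02  0.03 -0.7 ] shift [0.0006 0.0006 0.0012] F [-0.7  0.  -0.6] w 88.4 q [-0.43  0.04  2.22 -0.    0.88 -2.16]
```

View pics/w3.png

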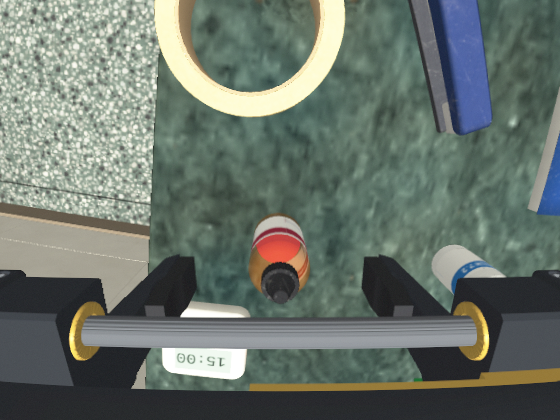

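The bottle at (279,270) is centred between the fingers, so I'm closing on it.

>>> drive_tool([
  [0, 0, 0, 0, 0, 0, 0.3],
  [0, 0, 0, 0, 0, 0, 0.3],
  [0, 0, 0, 0, 0, 0, 0.2],
  [0, 0, 0, 0, 0, 0, 0.2],
  [0, 0, 0, 0, 0, 0, 0.2],
], squeeze=20)

```text
clock: 4.05
tcp_pos: [426.6, -168.2, 38.5]
eef_rot: [-0.255, 3.131, 0.0]
ft_force: [0.0, 0.3, 0.2]
gripper_width: 40.0
```

```bash
python3 -c "
from go import *
c=grab('wrist','w4.png')
need([427,-168,38],190)
"
```

```text
tcp [ 426.5 -168.2   38.5] t 4.1 turn [ 0.   -0.   -0.68] shift [-0.0005  0.0002  0.0005] F [-0.9  0.7  0.1] w 36.2 q [-0.43  0.04  2.22 -0.    0.88 -2.16]
```

View pics/w4.png

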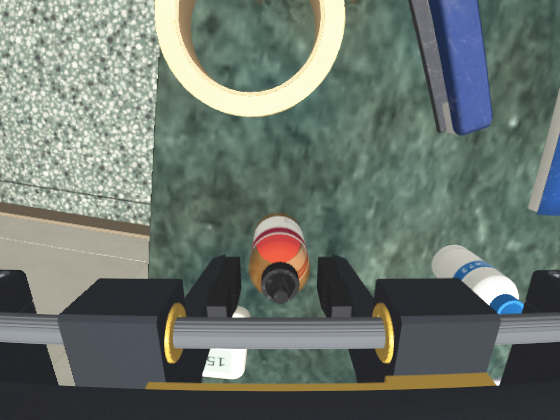

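>>> drive_tool([
  [0, 0, 0, 0, 0, 0, 0.2],
  [0, 0, 0, 0, 0, 0, 0.2],
  [0, 0, 0, 0, 0, -0.04, 0.2],
  [0, 0, 0, 0, 0, -0.09, 0.2],
  [0, 0, 0, 0, 0, -0.14, 0.2],
])

```text
clock: 4.72
tcp_pos: [426.0, -168.0, 179.4]
eef_rot: [0.255, -3.13, -0.001]
ft_force: [0.3, -0.2, -0.3]
gripper_width: 18.0
```

```bash
python3 -c "
from go import *
need([525,180,190],190)
"
```

```text
tcp [ 426.  -168.   179.4] t 4.72 turn [ 0.03 -0.05 -0.68] shift [-0.154   0.3274 -0.0105] F [ 0.3 -0.2 -0.3] w 18.0 q [-0.43 -0.13  2.09 -0.    1.18 -2.16]
```

```bash
python3 -c "
from go import *
grab('wrist','w5.png');grab('scene','s5.png');grab('side','d5.png')
"
```

```text
(no output)
```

View pics/w5.png

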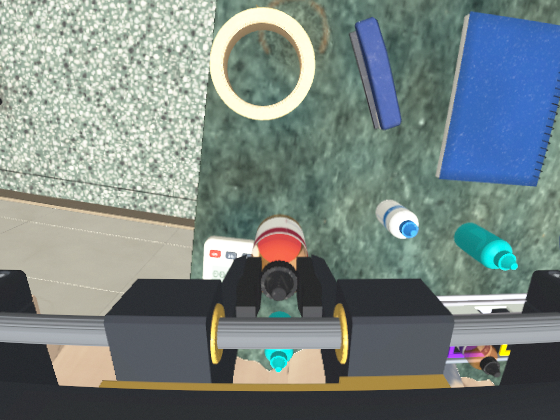

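View pics/s5.png

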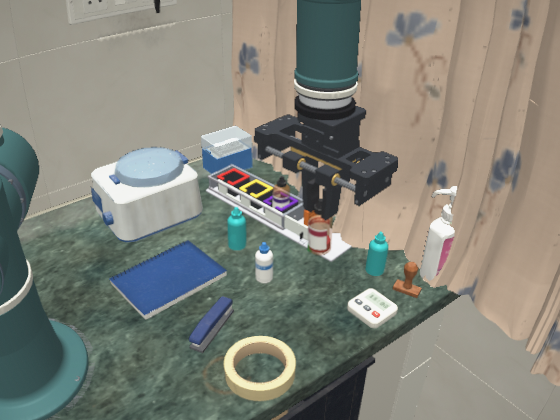

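```bash
python3 -c "
import cv2,numpy as np
a=cv2.imread('pics/w5.png')[200:345,215:345];b=cv2.imread('pics/s5.png')[170:270,270:360]
d=cv2.imread('pics/d5.png')
cv2.imwrite('pics/c6.png',np.hstack([cv2.resize(a,(430,480),interpolation=2),cv2.resize(b,(360,480),interpolation=2)]))
"
```

```text
(no output)
```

View pics/c6.png

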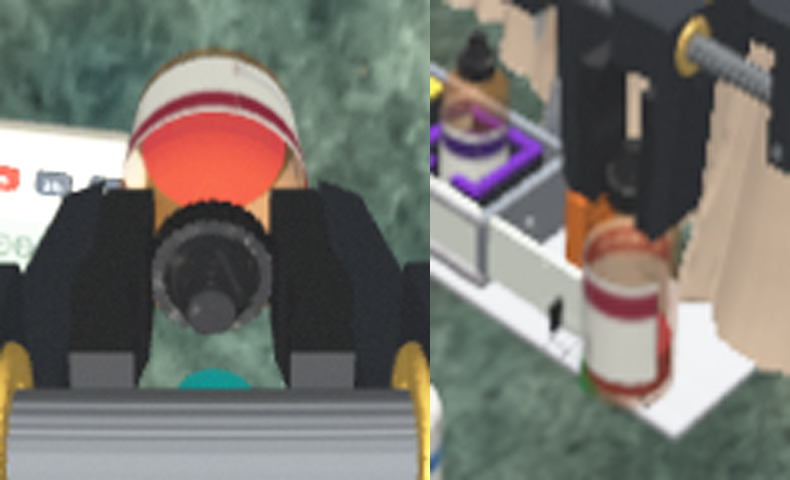

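View pics/d5.png

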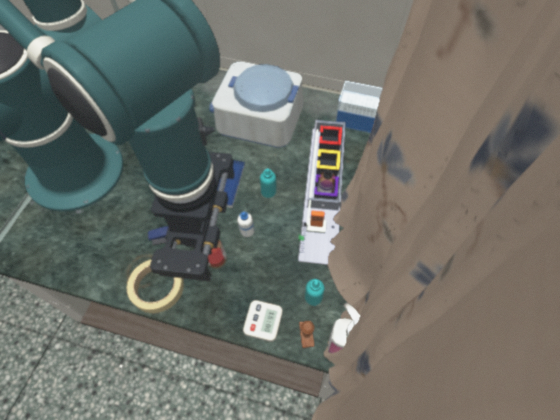

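```bash
python3 -c "
from go import *
import pickle
c=pickle.load(open('c0.pkl','rb'))['scene']
for z in (70,80,90,100,110): print(z,proj(c,[[426-11.5,-168-12.5,z],[426,-168,z+85]]).round(1).tolist())
need([426,-168,60],190)
"
```

```text
70 [[312.5, 296.5], [315.8, 244.7]]
80 [[312.8, 291.6], [316.1, 239.2]]
90 [[313.1, 286.6], [316.4, 233.5]]
100 [[313.5, 281.5], [316.8, 227.7]]
110 [[313.8, 276.3], [317.1, 221.9]]
tcp [ 428.9 -169.3  181.8] t 4.88 turn [-0.23  0.33 -0.68] shift [0.0034 0.0022 0.1217] F [-0.2 -0.1 -0.7] w 17.9 q [-0.43 -0.13  2.08 -0.    1.18 -2.16]
```

```bash
python3 -c "
from go import *
c=grab('wrist'); s=bot.state(); p=s['tcp_pos']; Z=np.array([0,0,1.])
print(p,s['gripper_width'])
for h in (-30,0,19,40,55,64): print(h,proj(c,[p+h*Z, p+h*Z+[-17,0,0],p+h*Z+[9,0,0]]).round(0).tolist())
c=grab('side')
for h in (-50,-30,0): print(h,proj(c,[p+h*Z]).round(0).tolist())
im=c['pixels'][235:275,190:245,::-1];cv2.imwrite('pics/c7.png',cv2.resize(im,None,fx=10,fy=10,interpolation=2))
"
```

```text
[ 427.18489935 -168.51445257  179.34824468] 17.495499496043717
-30 [[282.0, 234.0], [286.0, 211.0], [279.0, 246.0]]
0 [[282.0, 252.0], [287.0, 225.0], [279.0, 265.0]]
19 [[282.0, 266.0], [287.0, 237.0], [279.0, 281.0]]
40 [[282.0, 286.0], [288.0, 254.0], [279.0, 302.0]]
55 [[282.0, 304.0], [289.0, 269.0], [279.0, 321.0]]
64 [[283.0, 316.0], [290.0, 279.0], [279.0, 334.0]]
-50 [[213.0, 261.0]]
-30 [[211.0, 257.0]]
0 [[208.0, 249.0]]
```

View pics/c7.png

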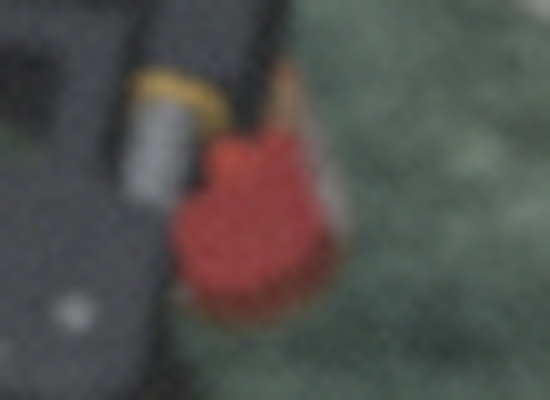

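Run:
```python
from go import *
from scipy.optimize import least_squares
S=grab('scene','s6.png');D=grab('side');W=grab('wrist','w6.png');p=bot.state()['tcp_pos'];print(p)
T=least_squares(lambda x:np.r_[proj(S,[x])[0]-[319.5,199],proj(W,[x])[0]-[279,293]],p+[0,0,40]); print('tip-tcp',T.x-p,T.fun)
def f(b): return np.r_[proj(S,[b+[-11.5,-12.5,0]])[0]-[319.5,253.5],proj(D,[b+[11.2,-12.7,0]])[0]-[215,266.5],proj(W,[b+[-17,0,0]])[0]-[279.5,215]]
B=least_squares(f,p+[0,0,-38]); print('base-tcp',B.x-p,B.fun)
cv2.imwrite('pics/c8.png',cv2.resize(S['pixels'][160:270,265:375,::-1],(700,700)[:2] if 0 else (590,590),interpolation=2))
```

```text
[ 425.12221916 -167.59115658  176.26921295]
tip-tcp [-7.3566533  -2.30051879 56.09877816] [-4.8135214   2.76761042 -0.80764334  1.4880294 ]
base-tcp [  0.95868327  -3.38167741 -25.50767769] [-2.99029628  1.93851613 -1.50071613 -0.61617808 -0.77373645  2.02170448]
```

View pics/c8.png

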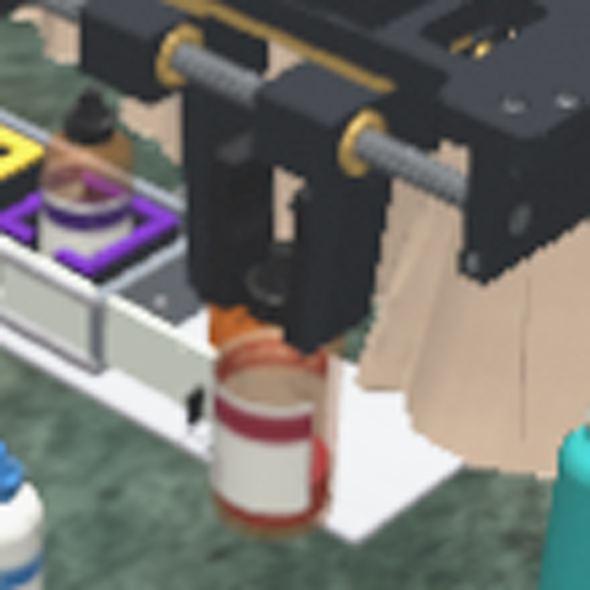

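Run:
```python
from go import *
S=grab('scene');D=grab('side');s=bot.state();p=s['tcp_pos'];print(p,s['clock'],s['qd'].round(3))
for h in (45,30,19,0,-17,-66,-40,-28): print(h,proj(S,[p+[0,0,h],p+[0,9,h],p+[0,-9,h]]).round(0).tolist())
```

```text
[ 425.45787623 -167.72092724  176.68313729] 5.225 [ 0.001 -0.005 -0.008 -0.     0.002 -0.001]
45 [[318.0, 206.0], [313.0, 203.0], [322.0, 209.0]]
30 [[317.0, 215.0], [313.0, 212.0], [321.0, 218.0]]
19 [[317.0, 221.0], [313.0, 219.0], [321.0, 225.0]]
0 [[316.0, 233.0], [312.0, 230.0], [320.0, 236.0]]
-17 [[316.0, 242.0], [311.0, 239.0], [320.0, 245.0]]
-66 [[314.0, 269.0], [310.0, 265.0], [318.0, 272.0]]
-40 [[315.0, 255.0], [311.0, 252.0], [319.0, 258.0]]
-28 [[315.0, 248.0], [311.0, 245.0], [319.0, 251.0]]
```

>>> drive_tool([
  [0, 0, 0, 0, 0, 0.03, 0.2],
  [0, 0, 0, 0, 0, 0.06, 0.2],
  [0, 0, 0, 0, 0, 0.085, 0.2],
  [0, 0, 0, 0, 0, 0.1, 0.2],
  [0, 0, 0, 0, 0, 0.105, 0.2],
])

```text
clock: 5.85
tcp_pos: [425.8, -167.9, 72.2]
eef_rot: [0.255, -3.129, -0.002]
ft_force: [-0.2, -0.9, -1.0]
gripper_width: 18.0
```

>>> drive_tool([
  [0, 0, 0, 0, 0, 0.002, 0.2],
  [0, 0, 0, 0, 0, 0.005, 0.2],
  [0, 0, 0, 0, 0, 0.007, 0.2],
  [0, 0, 0, 0, 0, 0.01, 0.2],
  [0, 0, 0, 0, 0, 0.012, 0.2],
])

```text
clock: 6.48
tcp_pos: [426.6, -168.2, 61.5]
eef_rot: [-0.255, 3.131, -0.0]
ft_force: [0.0, 0.3, -0.9]
gripper_width: 18.1
```

Run:
```python
from go import *
S=grab('scene','s7.png');W=grab('wrist','w7.png');D=grab('side');s=bot.state();p=s['tcp_pos'];print(p,s['ft_force'],s['gripper_width'])
a=cv2.resize(S['pixels'][200:345,260:370,::-1],(380,500),interpolation=2);b=cv2.resize(W['pixels'][200:345,225:335,::-1],(380,500),interpolation=2)
cv2.imwrite('pics/c9.png',np.hstack([a,b]))
```

```text
[ 426.45931758 -168.19788911   61.38015203] [ 0.80804688 -0.19012235 -0.5071702 ] 17.864384659906182
```

View pics/c9.png

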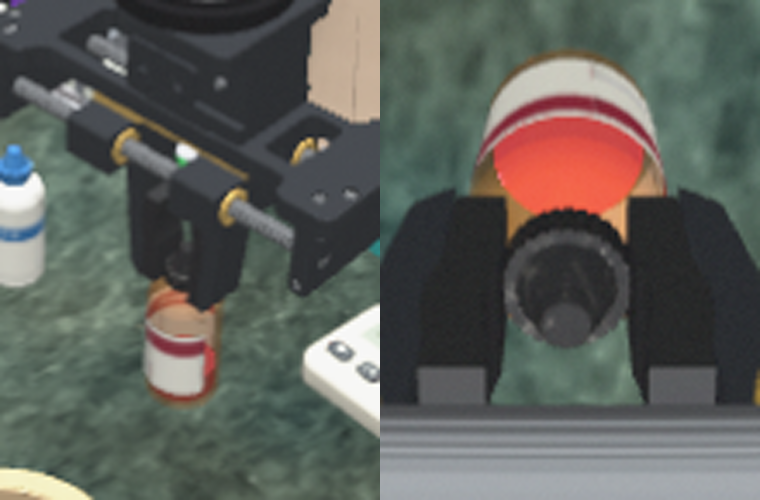

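>>> drive_tool([
  [0, 0, 0, 0, 0, 0.005, 0.2],
  [0, 0, 0, 0, 0, 0.01, 0.2],
  [0, 0, 0, 0, 0, 0.014, 0.2],
  [0, 0, 0, 0, 0, 0.017, 0.2],
  [0, 0, 0, 0, 0, 0.019, 0.2],
])

```text
clock: 7.25
tcp_pos: [426.5, -168.2, 42.2]
eef_rot: [0.255, -3.131, -0.0]
ft_force: [-0.1, 0.4, -1.0]
gripper_width: 18.1
```

>>> drive_tool([
  [0, 0, 0, 0, 0, 0.001, 0.2],
  [0, 0, 0, 0, 0, 0.002, 0.2],
  [0, 0, 0, 0, 0, 0.003, 0.2],
  [0, 0, 0, 0, 0, 0.004, 0.2],
  [0, 0, 0, 0, 0, 0.004, 0.2],
])

```text
clock: 7.88
tcp_pos: [428.8, -168.6, 40.6]
eef_rot: [-0.254, 3.128, -0.001]
ft_force: [-0.6, 2.5, 9.1]
gripper_width: 18.1
```

>>> drive_tool([
  [0, 0, 0, 0, 0, -0.001, 0.6],
  [0, 0, 0, 0, 0, -0.001, 0.7],
  [0, 0, 0, 0, 0, -0.001, 0.8],
  [0, 0, 0, 0, 0, -0.001, 0.8],
  [0, 0, 0, 0, 0, -0.001, 0.8],
])

```text
clock: 8.5
tcp_pos: [426.4, -168.2, 39.3]
eef_rot: [0.255, -3.131, -0.0]
ft_force: [0.8, 0.2, 0.1]
gripper_width: 65.8
```

Run:
```python
from go import *
S=grab('scene','s8.png');W=grab('wrist','w8.png');s=bot.state();p=s['tcp_pos'];print(p,s['ft_force'],s['gripper_width'])
a=cv2.resize(S['pixels'][200:345,260:370,::-1],(380,500),interpolation=2);b=cv2.resize(W['pixels'][190:345,200:360,::-1],(410,500),interpolation=2)
cv2.imwrite('pics/c10.png',np.hstack([a,b]))
```

```text
[ 426.48673737 -168.23079592   39.39548257] [-0.17723118  0.62512719 -0.74891957] 70.5110656186533
```

View pics/c10.png

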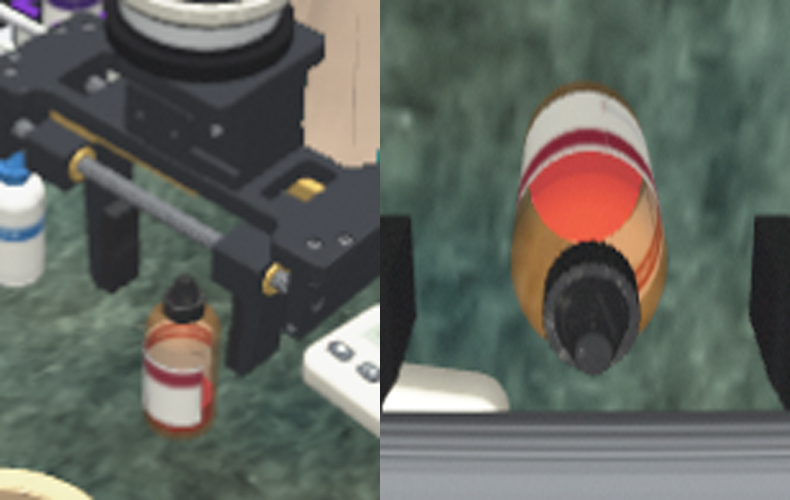

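>>> drive_tool([
  [0, 0, 0, 0, 0, 0.006, 0.8],
  [0, 0, 0, 0, 0, 0.013, 0.7],
  [0, 0, 0, 0, 0, 0.016, 0.5],
  [0, 0, 0, 0, 0, 0.016, 0.35],
  [0, 0, 0, 0, 0, 0.016, 0.25],
], squeeze=20)

```text
clock: 9.22
tcp_pos: [426.7, -168.3, 23.5]
eef_rot: [-0.255, 3.131, 0.0]
ft_force: [-1.0, 0.3, -0.1]
gripper_width: 33.6
```

>>> drive_tool([
  [0, 0, 0, 0, 0, 0, 0.25],
  [0, 0, 0, 0, 0, 0, 0.25],
  [0, 0, 0, 0, 0, 0, 0.25],
  [0, 0, 0, 0, 0, 0, 0.25],
  [0, 0, 0, 0, 0, 0, 0.25],
])

```text
clock: 9.85
tcp_pos: [426.7, -168.3, 23.6]
eef_rot: [-0.255, 3.131, -0.0]
ft_force: [0.4, 0.2, -0.9]
gripper_width: 32.3
```

>>> drive_tool([
  [0, 0, 0, 0, 0, -0.005, 0.25],
  [0, 0, 0, 0, 0, -0.025, 0.25],
  [0, 0, 0, 0, 0, -0.06, 0.25],
  [0, 0, 0, 0, 0, -0.1, 0.25],
  [0, 0, 0, 0, 0, -0.135, 0.25],
])

```text
clock: 10.48
tcp_pos: [426.7, -168.3, 160.3]
eef_rot: [-0.255, 3.13, -0.001]
ft_force: [0.6, 1.0, -0.1]
gripper_width: 32.5
```

Run:
```python
from go import *
S=grab('scene','s9.png');W=grab('wrist','w9.png');s=bot.state();p=s['tcp_pos'];print(p,s['ft_force'],s['gripper_width'])
a=cv2.resize(S['pixels'][170:270,270:370,::-1],(400,400),interpolation=2);b=cv2.resize(W['pixels'][190:345,200:360,::-1],(400,400),interpolation=2)
cv2.imwrite('pics/c11.png',np.hstack([a,b]))
need([530,229,165],190)
```

```text
[ 429.76381478 -169.71940595  163.36175993] [ 0.64517716  1.01072638 -0.87489321] 32.55690410410596
tcp [ 429.8 -169.7  163.4] t 10.57 turn [-0.3   0.43 -0.68] shift [-0.1635  0.3772 -0.0023] F [ 0.6  1.  -0.9] w 32.6 q [-0.43 -0.11  2.11 -0.    1.14 -2.16]
```

View pics/c11.png

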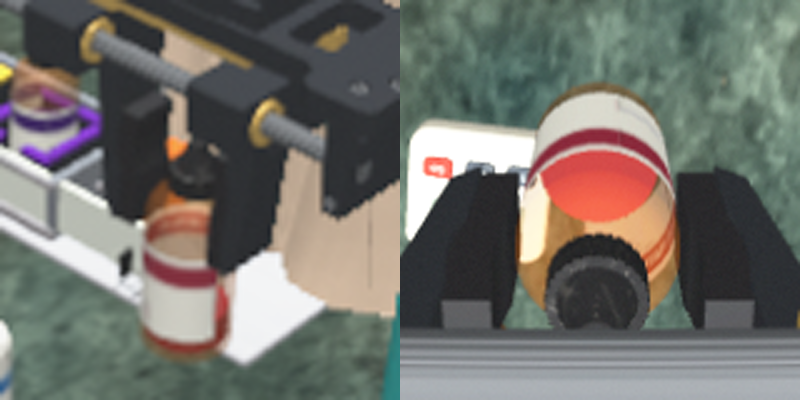

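Run:
```python
from go import *
R0=Rt(189.3); print(R0.T@(np.array([542.8,234.3,165])-[426.5,-168.2,158.5]))
need([542.8,234.3,165],189.8)
```

```text
[-179.81685781  378.41490146   -6.5       ]
tcp [ 429.8 -169.7  163.4] t 10.57 turn [-0.3   0.43 -0.48] shift [-0.177   0.3804 -0.0023] F [ 0.6  1.  -0.9] w 32.6 q [-0.43 -0.11  2.11 -0.    1.14 -2.16]
```

>>> drive_tool([
  [0, 0, 0, -0.02, 0.04, -0.007, 0.25],
  [0, 0, 0, -0.045, 0.092, -0.007, 0.25],
  [0, 0, 0, -0.07, 0.145, -0.007, 0.25],
  [0, 0, 0, -0.095, 0.198, -0.007, 0.25],
  [0, 0, 0, -0.12, 0.25, -0.007, 0.25],
])

```text
clock: 11.2
tcp_pos: [504.0, 99.7, 164.1]
eef_rot: [0.255, -3.13, 0.0]
ft_force: [0.3, -1.0, -0.4]
gripper_width: 32.5
```

>>> drive_tool([
  [0, 0, 0, -0.022, 0.05, 0, 0.25],
  [0, 0, 0, -0.042, 0.09, 0, 0.25],
  [0, 0, -0.5, -0.055, 0.118, 0, 0.25],
  [0, 0, -0.5, -0.06, 0.128, 0, 0.25],
  [0, 0, -0.5, -0.06, 0.128, 0, 0.25],
])

```text
clock: 11.82
tcp_pos: [542.4, 233.6, 164.4]
eef_rot: [0.27, -3.128, 0.001]
ft_force: [0.0, 0.0, -1.3]
gripper_width: 32.6
```

Run:
```python
from go import *
W=grab('wrist','w10.png')
import pickle;pickle.dump((W,bot.state()),open('w10.pkl','wb'))
need([542.8,234.3,165],189.8)
```

```text
tcp [542.4 233.  164.6] t 11.88 turn [-0.05 -0.1   0.02] shift [-0.0006  0.0012 -0.0004] F [-0.1 -1.3 -0.5] w 32.2 q [ 0.36  0.14  1.84 -0.    1.16 -1.38]
```

View pics/w10.png

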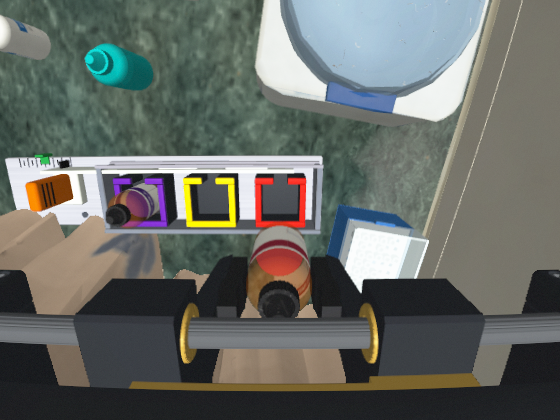

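Run:
```python
from go import *
import pickle
W,s=pickle.load(open('w10.pkl','rb'))
np.set_printoptions(suppress=True,precision=1)
hsv=cv2.cvtColor(W['pixels'],cv2.COLOR_RGB2HSV)
B={'red':((0,170,120),(8,255,255),(250,170,312,228)),'yel':((22,150,120),(35,255,255),(180,170,242,230)),'pur':((125,110,80),(150,255,255),(108,172,180,226)),'green':((45,120,60),(75,255,255),(30,148,60,170)),'fin':((5,150,60),(16,255,255),(20,170,80,215))}
for k,(lo,hi,(x0,y0,x1,y1)) in B.items():
    m=cv2.inRange(hsv,lo,hi)[y0:y1,x0:x1]; 
    if k=='red': m|=cv2.inRange(hsv,(172,170,120),(180,255,255))[y0:y1,x0:x1]
    ys,xs=np.nonzero(m); xs=xs+x0;ys=ys+y0
    z={'green':8,'fin':70}.get(k,40)
    P=plane(W,np.c_[xs,ys],z)[:,:2].astype(np.float32); r=cv2.minAreaRect(P)
    print(k,len(xs),xs.min(),xs.max(),ys.min(),ys.max(),np.array(r[0]),np.array(r[1]),r[2],P.mean(0))
p=s['tcp_pos'];print('tcp',p,'base edge px for h=-24',proj(W,[p+[-17,-3,-24],p+[-17,-3,-30]]))
cv2.imwrite('pics/c12.png',cv2.resize(W['pixels'][165:320,200:360,::-1],(700,600)[:2] if 0 else (640,600),interpolation=2))
```

```text
red 911 255 305 178 227 [542.1 234. ] [49.6 48.4] 9.929408073425293 [542.9 234.4]
yel 1002 183 235 178 226 [553.5 165.5] [48.8 50.3] 9.73336410522461 [554.6 166.4]
pur 818 112 167 178 225 [564.7  96.9] [48.3 50.7] 9.860065460205078 [560.2 102.9]
green 116 34 51 153 163 [544.3 -26.3] [10.8 20.3] 8.946357727050781 [543.5 -25.5]
fin 995 26 72 174 210 [560.6  24.8] [26.6 48.8] 22.59003448486328 [558.4  27.6]
tcp [542.4 233.  164.6] base edge px for h=-24 [[278.9 216.3]
 [278.9 213.7]]
```

View pics/c12.png

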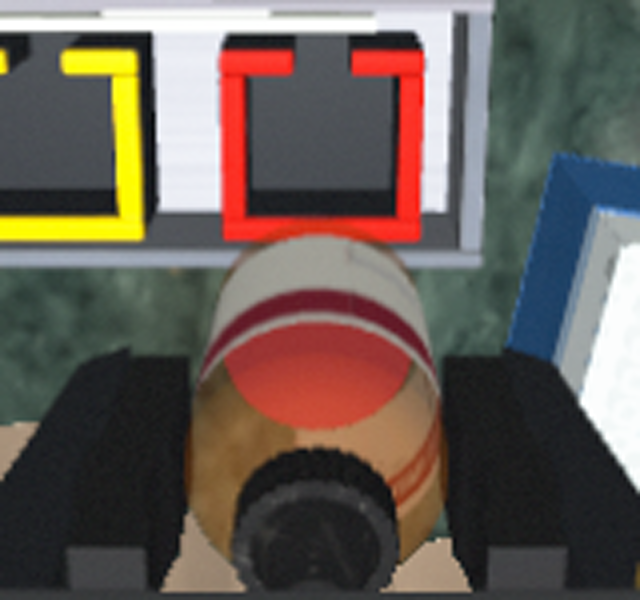

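>>> drive_tool([
  [0, 0, 0, 0, 0, 0.025, 0.25],
  [0, 0, 0, 0, 0, 0.05, 0.25],
  [0, 0, 0, 0, 0, 0.075, 0.25],
  [0, 0, 0, 0, 0, 0.09, 0.25],
  [0, 0, 0, 0, 0, 0.093, 0.25],
])

```text
clock: 12.5
tcp_pos: [542.1, 232.7, 71.4]
eef_rot: [0.267, -3.128, 0.001]
ft_force: [0.3, -0.5, -1.3]
gripper_width: 32.7
```

Run:
```python
from go import *
import pickle
W=grab('wrist','w11.png');S=grab('scene','s11.png');D=grab('side','d11.png')
s=bot.state();pickle.dump((W,S,D,s),open('m11.pkl','wb'))
need([542.4,234.1,70],189.8)
a=cv2.resize(W['pixels'][130:290,200:360,::-1],(390,390),interpolation=2);b=cv2.resize(S['pixels'][140:210,200:270,::-1],(390,390),interpolation=2)
cv2.imwrite('pics/c13.png',np.hstack([a,b]))
cv2.imwrite('pics/c14.png',cv2.resize(D['pixels'][90:180,285:375,::-1],(500,500),interpolation=2))
```

```text
tcp [543.7 233.8  73.4] t 12.65 turn [ 0.01  0.07 -0.  ] shift [0.0012 0.0005 0.0034] F [-0.3 -0.3 -0.2] w 32.5 q [ 0.36  0.23  1.92 -0.    0.99 -1.38]
```

View pics/c13.png

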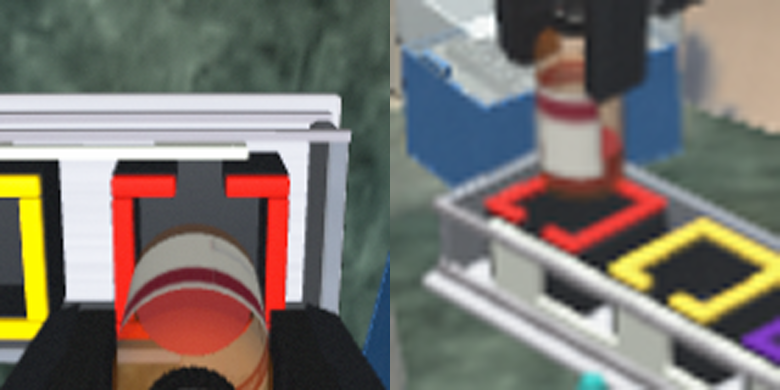

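View pics/c14.png

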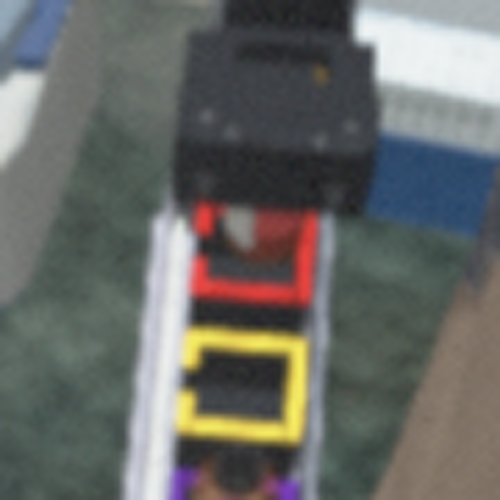

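Run:
```python
from go import *
import pickle
W,S,D,s=pickle.load(open('m11.pkl','rb')); np.set_printoptions(suppress=True,precision=1)
im=W['pixels']; hsv=cv2.cvtColor(im,cv2.COLOR_RGB2HSV)
m=(cv2.inRange(hsv,(0,170,120),(8,255,255))|cv2.inRange(hsv,(172,170,120),(180,255,255)))
ys,xs=np.nonzero(m[195:262,240:325]); xs+=240;ys+=195
k=(ys<215)|(xs<256)|(xs>309)
P=plane(W,np.c_[xs,ys],40)
u=np.array([np.cos(np.deg2rad(9.7)),np.sin(np.deg2rad(9.7))]);v=np.array([-u[1],u[0]])
for row in (204,208,220,230,240): 
    r=np.nonzero(m[row,240:325])[0]+240; print(row,r.min(),r.max(),r)
Q=P[k][:,:2]; print('rim u',np.percentile(Q@u,[0.5,99.5]),'v',np.percentile(Q@v,[.5,99.5]))
for z in (44,47,50): 
    E=plane(W,[(200+195/2.4375,130+228/2.4375)],z)[0,:2]; print('bottle edge u',z,E@u+17,'v',E@v)
print('tcp',s['tcp_pos'][:2]@u,s['tcp_pos'][:2]@v,'well est',np.array([542.1,234])@u,np.array([542.1,234])@v)
cv2.imwrite('pics/c15.png',cv2.resize(im[190:270,235:330,::-1],(760,640),interpolation=2)[:600])
```

```text
204 246 318 [246 247 248 249 250 251 252 253 254 255 256 257 258 259 260 261 262 263
 264 265 266 267 268 269 270 271 293 294 295 296 297 298 299 300 301 302
 303 304 305 306 307 308 309 310 311 312 313 314 315 316 317 318]
208 246 317 [246 247 248 249 250 251 252 253 254 255 256 257 258 259 260 261 262 263
 264 265 266 267 268 269 270 271 292 293 294 295 296 297 298 299 300 301
 302 303 304 305 306 307 308 309 310 311 312 313 314 315 316 317]
220 247 317 [247 248 249 250 251 252 253 254 310 311 312 313 314 315 316 317]
230 247 317 [247 248 249 250 251 252 253 254 309 310 311 312 313 314 315 316 317]
240 247 316 [247 248 249 250 251 252 253 254 309 310 311 312 313 314 315 316]
rim u [548.5 591.2] v [114.8 163.6]
bottle edge u 44 579.3657217085201 v 138.04510323253
bottle edge u 47 578.3740486656155 v 138.03386315623052
bottle edge u 50 577.3823756227109 v 138.02262307993104
tcp 575.290331457794 138.89444848527518 well est 573.7763654112782 139.31651910460383
```

View pics/c15.png

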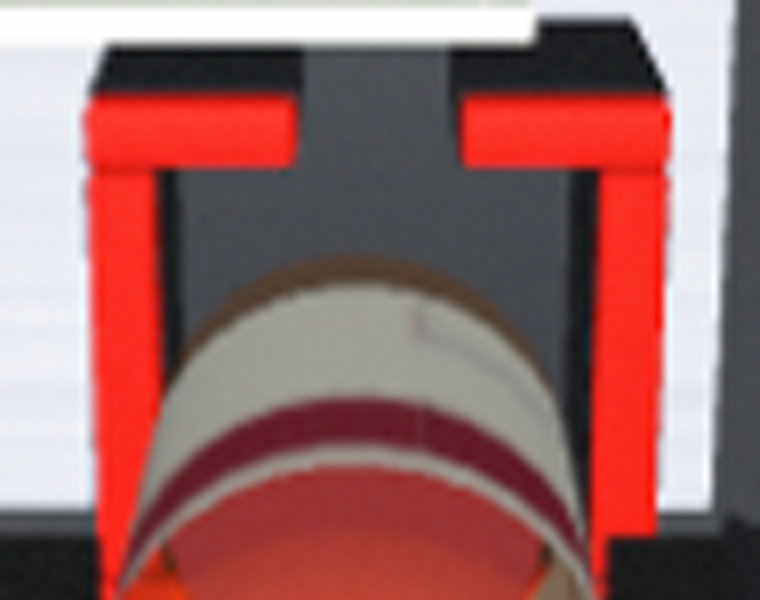

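>>> drive_tool([
  [0, 0, 0, 0.001, 0.0005, 0.001, 0.25],
  [0, 0, 0, 0.002, 0.001, 0.003, 0.25],
  [0, 0, 0, 0.0027, 0.0015, 0.004, 0.25],
  [0, 0, 0, 0.0027, 0.0015, 0.005, 0.25],
  [0, 0, 0, 0.0027, 0.0015, 0.005, 0.25],
])

```text
clock: 13.28
tcp_pos: [539.9, 235.0, 67.4]
eef_rot: [0.269, -3.13, 0.0]
ft_force: [-0.2, -0.6, -1.2]
gripper_width: 32.5
```

```bash
cat > fit.py <<'E'
from go import *
import pickle,sys
n=sys.argv[1]
W=grab('wrist','w%s.png'%n);S=grab('scene','s%s.png'%n);D=grab('side','d%s.png'%n)
s=bot.state(); np.set_printoptions(suppress=True,precision=1)
print(s['tcp_pos'],s['ft_force'],s['clock'],s['gripper_width'])
im=W['pixels']
a=cv2.resize(im[180:270,235:330,::-1],(418,396),interpolation=2);b=cv2.resize(S['pixels'][140:210,200:270,::-1],(380,396),interpolation=2)
cv2.imwrite('pics/c%s.png'%n,np.hstack([a,b]))
cv2.imwrite('pics/cd%s.png'%n,cv2.resize(D['pixels'][110:160,305:355,::-1],(500,500),interpolation=2))
E
python3 fit.py 16
```

```text
[540.1 234.9  67.5] [-0.8 -0.5 -0. ] 13.425 32.994959205653
```

View pics/c16.png

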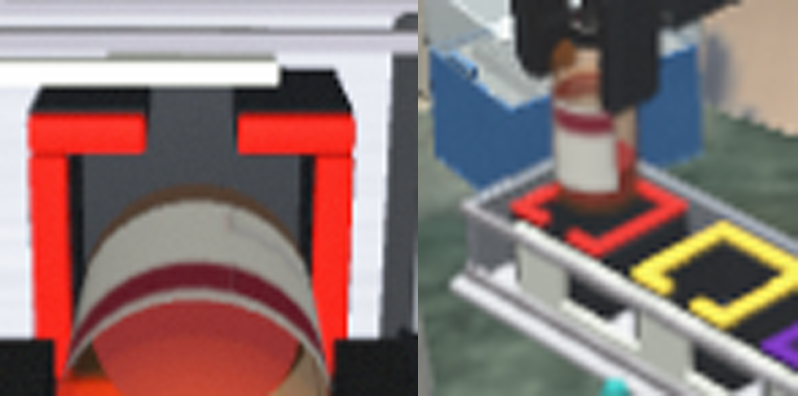

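View pics/cd16.png

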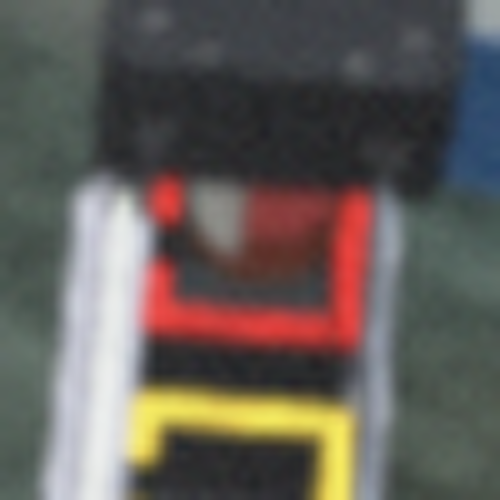

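Run:
```python
from go import *
W=grab('wrist'); np.set_printoptions(suppress=True,precision=1)
u=np.array([np.cos(np.deg2rad(9.7)),np.sin(np.deg2rad(9.7))]);v=np.array([-u[1],u[0]])
f=lambda cx,cy:(235+cx/4.4,180+cy/4.4)
for z in (40,43.5,47): 
    E=plane(W,[f(194,184)],z)[0,:2]; print(z,'bottle u',E@u+17,'v',E@v)
for n,p in (('front outer L',f(30,113)),('front outer R',f(353,113)),('front inner',f(110,155)),('innerL',f(69,300)),('innerR',f(314,300))):
    E=plane(W,[p],40)[0,:2]; print(n,E@u,E@v)
s=bot.state();print(s['tcp_pos'],s['tcp_pos'][:2]@u,s['tcp_pos'][:2]@v)
```

```text
40 bottle u 576.6275048262236 v 139.9947673152833
43.5 bottle u 575.4837599892253 v 139.98934474227647
47 bottle u 574.340015152227 v 139.98392216926962
front outer L 548.520096003966 115.38732634476891
front outer R 548.368755575 163.77427471578088
front inner 555.0585532828215 127.28462861936565
innerL 578.7760882748946 120.50954723019449
innerR 578.6508352311233 158.8214768665287
[540.1 234.9  67.5] 571.974568542842 140.5792509387362
```

>>> drive_tool([
  [0, 0, 0, 0.0006, -0.0001, 0.0, 0.25],
  [0, 0, 0, 0.0012, -0.0003, 0.001, 0.25],
  [0, 0, 0, 0.0016, -0.0003, 0.002, 0.25],
  [0, 0, 0, 0.0016, -0.0003, 0.003, 0.25],
  [0, 0, 0, 0.0016, -0.0003, 0.003, 0.25],
])

```text
clock: 14.1
tcp_pos: [538.5, 234.3, 64.4]
eef_rot: [0.269, -3.13, 0.0]
ft_force: [-0.3, 0.5, 0.1]
gripper_width: 32.6
```

```bash
python3 fit.py 17
```

```text
[538.6 234.4  64.5] [ 0.2  0.6 -0.2] 14.25 32.84111772108907
```

View pics/c17.png

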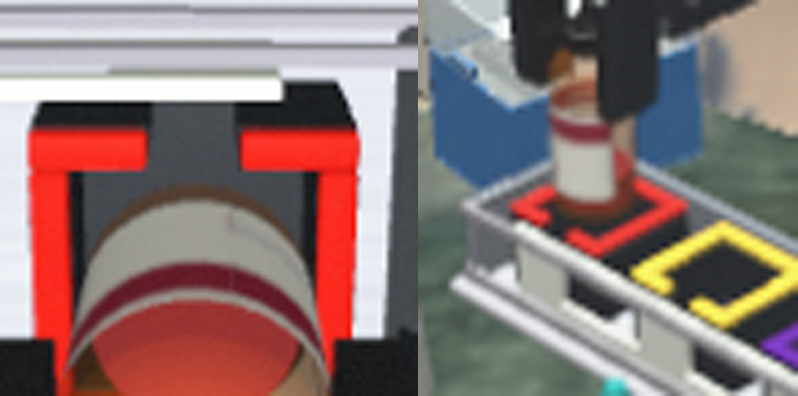

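View pics/cd17.png

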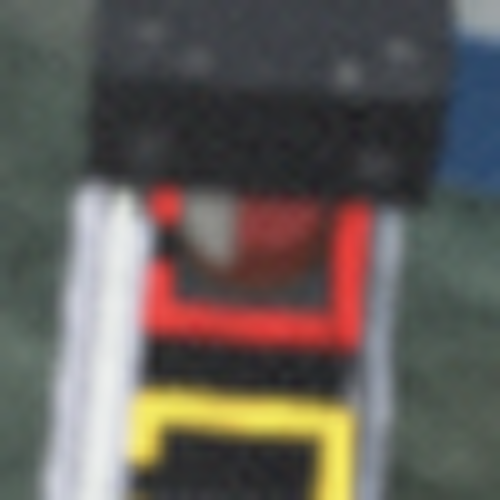

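Run:
```python
from go import *
W=grab('wrist'); np.set_printoptions(suppress=True,precision=1)
u=np.array([np.cos(np.deg2rad(9.7)),np.sin(np.deg2rad(9.7))]);v=np.array([-u[1],u[0]])
f=lambda cx,cy:(235+cx/4.4,180+cy/4.4)
for z in (40.5,44): 
    E=plane(W,[f(194,184)],z)[0,:2]; print(z,'bottle u',E@u+17,'v',E@v)
for n,p in (('front outer L',f(32,129)),('front outer R',f(357,129)),('front inner',f(110,171)),('innerL',f(72,300)),('innerR',f(318,300))):
    E=plane(W,[p],40)[0,:2]; print(n,E@u,E@v)
s=bot.state();print(s['tcp_pos'],s['ft_force'])
```

```text
40.5 bottle u 573.8884706856112 v 139.69014802107
44 bottle u 572.7446165106694 v 139.68468469881438
front outer L 548.5650999105864 115.67646123739175
front outer R 548.4142688402599 163.79349769091206
front inner 555.0498346820268 127.13694574792174
innerL 575.9073274807299 120.96426023335138
innerR 575.785229317977 158.84792664443674
[538.6 234.4  64.6] [ 1.3  0.2 -0.2]
```

Bottle and well axes now agree to about 0.5 mm, so I'm lowering it in.

>>> drive_tool([
  [0, 0, 0, 0, 0, 0.002, 0.25],
  [0, 0, 0, 0, 0, 0.004, 0.25],
  [0, 0, 0, 0, 0, 0.006, 0.25],
  [0, 0, 0, 0, 0, 0.008, 0.25],
  [0, 0, 0, 0, 0, 0.008, 0.25],
])

```text
clock: 14.92
tcp_pos: [538.3, 234.3, 56.2]
eef_rot: [0.269, -3.13, 0.0]
ft_force: [-0.2, -0.7, -0.3]
gripper_width: 32.5
```

>>> drive_tool([
  [0, 0, 0, 0, 0, 0.003, 0.25],
  [0, 0, 0, 0, 0, 0.006, 0.25],
  [0, 0, 0, 0, 0, 0.009, 0.25],
  [0, 0, 0, 0, 0, 0.012, 0.25],
  [0, 0, 0, 0, 0, 0.014, 0.25],
])

```text
clock: 15.55
tcp_pos: [538.4, 234.3, 42.2]
eef_rot: [0.269, -3.13, 0.0]
ft_force: [-0.4, -0.5, -0.7]
gripper_width: 32.6
```

```bash
python3 fit.py 18; python3 -c "
import cv2;a=cv2.imread('pics/s18.png')[130:220,190:290];cv2.imwrite('pics/cs18.png',cv2.resize(a,(640,576),interpolation=2))"
```

```text
[538.4 234.3  42.3] [-0.6 -0.7 -1.1] 15.7 32.455467653749764
```

View pics/cs18.png

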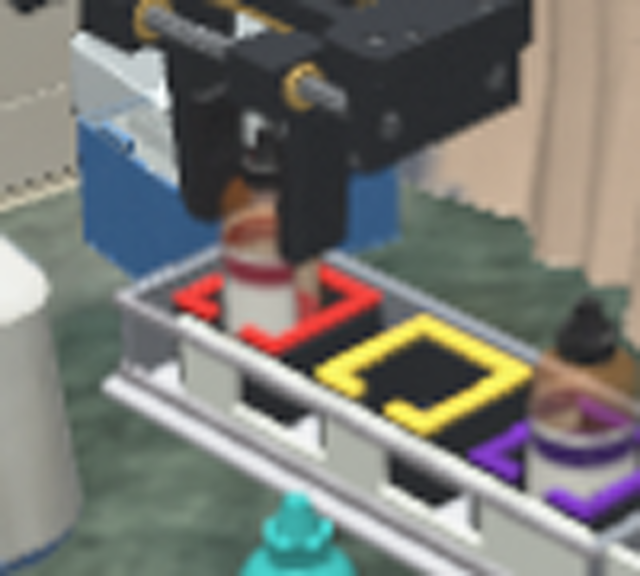

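View pics/c18.png

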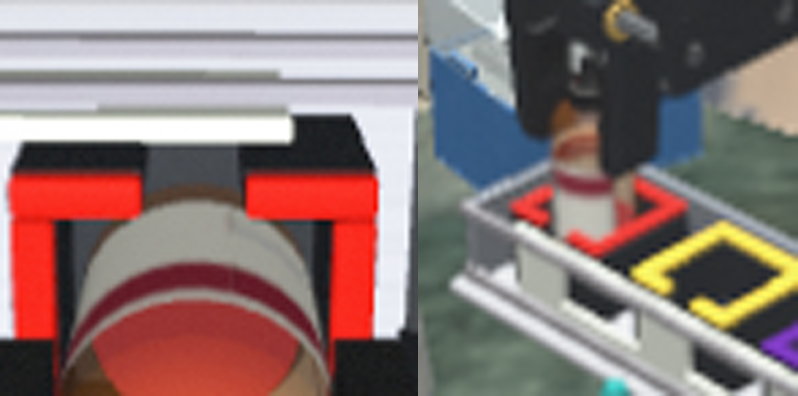

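>>> drive_tool([
  [0, 0, 0, 0, 0, 0.002, 0.25],
  [0, 0, 0, 0, 0, 0.003, 0.25],
  [0, 0, 0, 0, 0, 0.005, 0.25],
  [0, 0, 0, 0, 0, 0.006, 0.25],
  [0, 0, 0, 0, 0, 0.006, 0.25],
])

```text
clock: 16.32
tcp_pos: [538.4, 234.3, 36.4]
eef_rot: [0.269, -3.13, 0.0]
ft_force: [0.1, -0.6, -0.1]
gripper_width: 32.9
```

>>> drive_tool([
  [0, 0, 0, 0, 0, 0.001, 0.25],
  [0, 0, 0, 0, 0, 0.002, 0.25],
  [0, 0, 0, 0, 0, 0.002, 0.25],
  [0, 0, 0, 0, 0, 0.002, 0.25],
  [0, 0, 0, 0, 0, 0.002, 0.25],
])

```text
clock: 16.95
tcp_pos: [538.6, 234.4, 34.5]
eef_rot: [-0.269, 3.13, 0.0]
ft_force: [0.5, 1.0, 0.9]
gripper_width: 32.8
```

>>> drive_tool([
  [0, 0, 0, 0, 0, 0, 0.45],
  [0, 0, 0, 0, 0, 0, 0.5],
  [0, 0, 0, 0, 0, 0, 0.55],
  [0, 0, 0, 0, 0, 0, 0.6],
  [0, 0, 0, 0, 0, 0, 0.6],
])

```text
clock: 17.58
tcp_pos: [538.5, 234.3, 34.5]
eef_rot: [0.269, -3.13, 0.0]
ft_force: [-0.5, -0.7, -0.1]
gripper_width: 52.9
```

>>> drive_tool([
  [0, 0, 0, 0, 0, -0.03, 0.6],
  [0, 0, 0, 0, 0, -0.07, 0.6],
  [0, 0, 0, 0, 0, -0.11, 0.6],
  [0, 0, 0, 0, 0, -0.14, 0.6],
  [0, 0, 0, 0, 0, -0.15, 0.6],
])

```text
clock: 18.2
tcp_pos: [539.9, 234.9, 187.1]
eef_rot: [-0.269, 3.126, 0.002]
ft_force: [0.1, 0.2, 0.2]
gripper_width: 52.6
```

```bash
python3 fit.py 19; python3 -c "
import cv2;a=cv2.imread('pics/s19.png')[130:220,190:290];cv2.imwrite('pics/cs19.png',cv2.resize(a,(640,576),interpolation=2))"
```

```text
[538.3 234.3 184. ] [-0.3 -0.6 -0.4] 18.35 52.81977162150292
```

View pics/cs19.png

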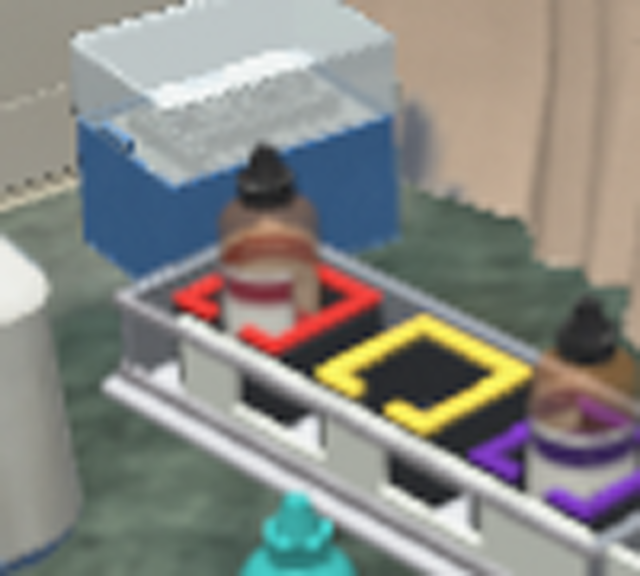

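View pics/w19.png

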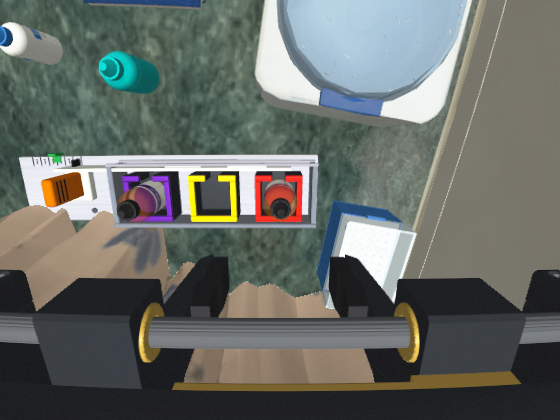

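```bash
cat >> go.py <<'E'
A=np.deg2rad(9.7);U=np.array([np.cos(A),np.sin(A),0]);V=np.array([-np.sin(A),np.cos(A),0])
def uvz(u,v,z): return U*u+V*v+np.array([0,0,z])
E
python3 -c "
from go import *
need(uvz(535,-88,170),189.7,-30)"
```

```text
tcp [538.3 234.3 184. ] t 18.35 turn [  0.03 -30.02   0.12] shift [ 0.0356 -0.2282  0.014 ] F [-0.3 -0.6 -0.4] w 52.8 q [ 0.37  0.12  1.83  0.    1.19 -1.37]
```

>>> drive_tool([
  [0, 0, 0, 0.01, -0.045, 0, 0.45],
  [0, -7, 0, 0.02, -0.1, 0, 0.45],
  [0, -15, 0, 0.03, -0.155, 0, 0.45],
  [0, -23, 0, 0.036, -0.2, 0.008, 0.45],
  [0, -30, 0, 0.036, -0.228, 0.014, 0.45],
])

```text
clock: 18.98
tcp_pos: [540.0, 1.8, 168.0]
eef_rot: [-0.222, 2.609, 0.059]
ft_force: [0.8, 0.0, 0.5]
gripper_width: 39.8
```

>>> drive_tool([
  [0, 0, 0, 0, 0, 0, 0.45],
  [0, 0, 0, 0, 0, 0, 0.45],
  [0, 0, 0, 0, 0, 0, 0.45],
  [0, 0, 0, 0, 0, 0, 0.45],
  [0, 0, 0, 0, 0, 0, 0.45],
])

```text
clock: 19.6
tcp_pos: [542.6, 4.4, 170.9]
eef_rot: [-0.226, 2.609, 0.061]
ft_force: [-0.2, -0.1, -0.9]
gripper_width: 39.8
```

```bash
python3 -c "
from go import *
import pickle
W=grab('wrist','w20.png');S=grab('scene','s20.png');pickle.dump((W,bot.state()),open('w20.pkl','wb'))
need(uvz(562,-88,170),189.7,-30)"
```

```text
tcp [542.2   4.1 170.6] t 19.7 turn [ 0.09 -0.01  0.15] shift [-0.0229 -0.0007  0.014 ] F [ 0.6 -0.7 -0.4] w 39.5 q [-0.14 -0.28  2.32  0.27  0.62 -2.07]
```

View pics/w20.png

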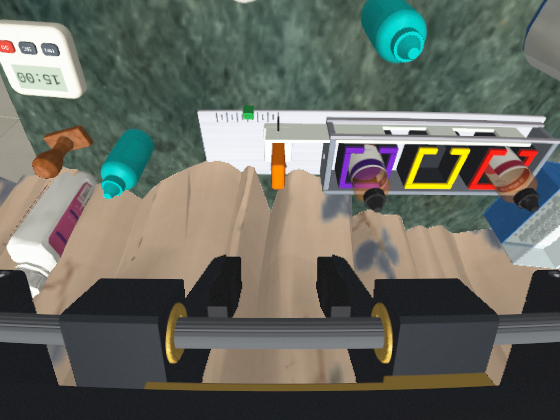

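View pics/s20.png

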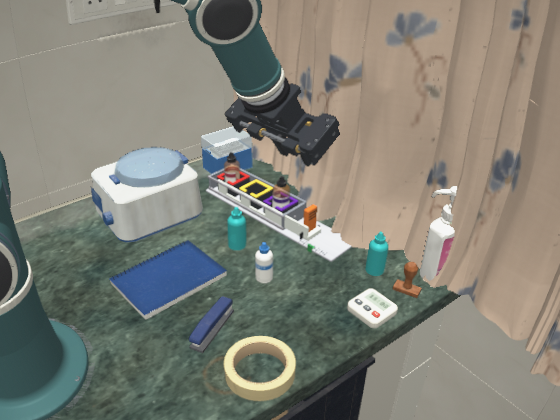

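Run:
```python
from go import *
import pickle
W,s=pickle.load(open('w20.pkl','rb'));np.set_printoptions(suppress=True,precision=1)
hsv=cv2.cvtColor(W['pixels'],cv2.COLOR_RGB2HSV)
def box(lo,hi,b):
    x0,y0,x1,y1=b;m=cv2.inRange(hsv,lo,hi)[y0:y1,x0:x1];ys,xs=np.nonzero(m);return xs+x0,ys+y0
xs,ys=box((45,120,40),(75,255,255),(235,100,262,125));print('green',xs.min(),xs.max(),ys.min(),ys.max(),xs.mean(),ys.mean())
g=(xs.min()+xs.max())/2
xs,ys=box((5,150,60),(16,255,255),(265,135,295,195));print('fin',xs.min(),xs.max(),ys.min(),ys.max())
xs,ys=box((0,0,0),(180,255,60),(268,112,290,134));print('ptr',xs.min(),xs.max(),ys.min(),ys.max(),xs.mean(),ys.mean())
p=xs.mean();py=ys.max()
f=lambda q:(q@U,q@V)
for z in (4,12): print('mark',z,f(plane(W,[(g,113)],z)[0]),'ptr',f(plane(W,[(p,124)],z)[0]))
for q in ((272,188),(285,188),(272,158),(286,158)): print('fin top@70',q,f(plane(W,[q],70)[0]))
t=s['tcp_pos'];print('tcp',f(t),t[2],proj(W,[t,t+U*0]))
cv2.imwrite('pics/c20.png',cv2.resize(W['pixels'][95:215,210:330,::-1],(600,600),interpolation=2))
```

```text
green 243 253 106 118 248.0 112.02325581395348
fin 271 284 143 189
ptr 278 278 117 130 278.0 123.5
mark 4 (np.float64(533.2479219590671), np.float64(-117.65842824936298)) ptr (np.float64(545.113013819933), np.float64(-88.58208366768451))
mark 12 (np.float64(528.9101404052208), np.float64(-116.80721764163803)) ptr (np.float64(540.4302163221906), np.float64(-88.57636187610473))
fin top@70 (272, 188) (np.float64(571.3216507492049), np.float64(-93.78403974490625))
fin top@70 (285, 188) (np.float64(571.2596189312652), np.float64(-82.00235368586344))
fin top@70 (272, 158) (np.float64(538.0405057871145), np.float64(-93.41465367403707))
fin top@70 (286, 158) (np.float64(537.9807143344037), np.float64(-81.81379974906068))
tcp (np.float64(535.1560735984606), np.float64(-87.35769667955219)) 170.6312352099367 [[279.4 255.5]
 [279.4 255.5]]
```

View pics/c20.png

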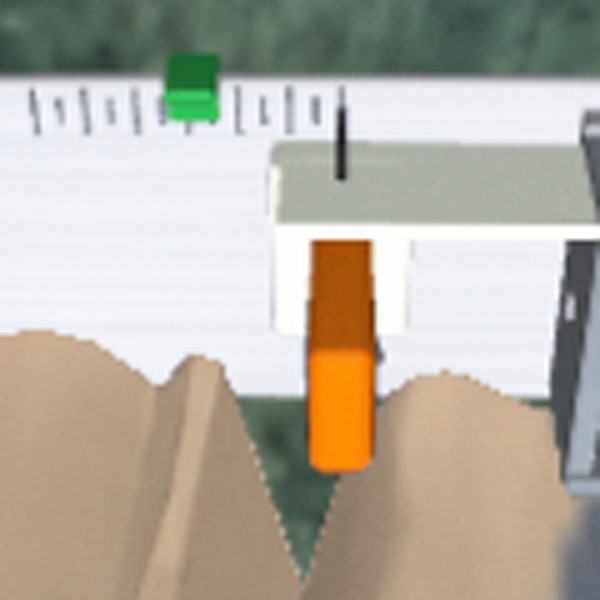

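```bash
python3 -c "
from go import *
need(uvz(531,-88.2,98),189.7,-30)
need(uvz(571,-88.2,29),189.7,-30)"
```

```text
tcp [542.2   4.1 170.6] t 19.7 turn [ 0.09 -0.01  0.15] shift [ 0.0399 -0.0008  0.0608] F [ 0.6 -0.7 -0.4] w 39.5 q [-0.14 -0.28  2.32  0.27  0.62 -2.07]
tcp [542.2   4.1 170.6] t 19.7 turn [ 0.09 -0.01  0.15] shift [ 0.0398 -0.001   0.1406] F [ 0.6 -0.7 -0.4] w 39.5 q [-0.14 -0.28  2.32  0.27  0.62 -2.07]
```

>>> drive_tool([
  [0, 0, 0, 0.01, -0.001, 0.015, 0.45],
  [0, 0, 0, 0.025, -0.001, 0.035, 0.45],
  [0, 0, 0, 0.036, -0.001, 0.055, 0.45],
  [0, 0, 0, 0.04, -0.001, 0.07, 0.45],
  [0, 0, 0, 0.04, -0.001, 0.08, 0.45],
])

```text
clock: 20.32
tcp_pos: [547.0, 3.7, 80.2]
eef_rot: [-0.224, 2.611, 0.061]
ft_force: [-0.4, -0.1, -0.2]
gripper_width: 39.5
```

```bash
python3 -c "
from go import *
W=grab('wrist','w21.png')
need(uvz(571,-88.2,29),189.7,-30)"
```

```text
tcp [547.3   3.7  79.7] t 20.38 turn [ 0.09 -0.09  0.09] shift [-0.0015  0.0003  0.0594] F [-0.8  0.2 -1. ] w 39.5 q [-0.14 -0.13  2.39  0.4   0.4  -2.22]
```

View pics/w21.png

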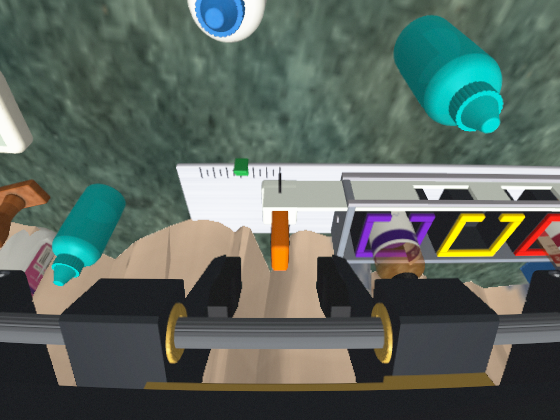

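>>> drive_tool([
  [0, 0, 0, 0, 0, 0.008, 0.45],
  [0, 0, 0, 0, 0, 0.016, 0.45],
  [0, 0, 0, 0, 0, 0.024, 0.45],
  [0, 0, 0, 0, 0, 0.032, 0.45],
  [0, 0, 0, 0, 0, 0.035, 0.45],
])

```text
clock: 21.0
tcp_pos: [564.6, 6.6, 50.2]
eef_rot: [-0.224, 2.611, 0.06]
ft_force: [0.1, 0.7, 0.7]
gripper_width: 39.7
```

```bash
python3 -c "
from go import *
W=grab('wrist','w22.png');S=grab('scene','s22.png')
cv2.imwrite('pics/cs22.png',cv2.resize(S['pixels'][150:270,220:360,::-1],(700,600),interpolation=2))
need(uvz(571,-88.2,29),189.7,-30)"
```

```text
tcp [564.5   6.6  50.4] t 21.1 turn [ 0.08 -0.05  0.09] shift [-0.001   0.0004  0.0252] F [-1.1  0.   0.6] w 39.8 q [-0.13 -0.04  2.38  0.48  0.33 -2.29]
```

View pics/w22.png

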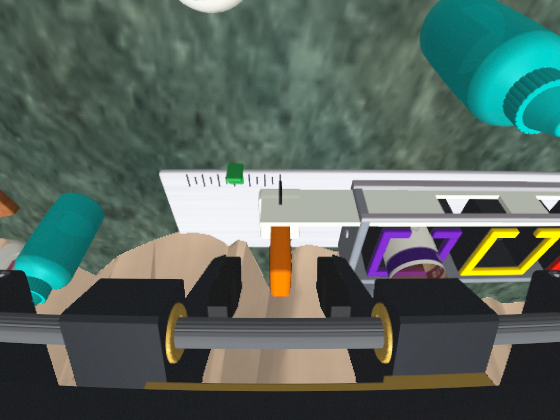

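View pics/cs22.png

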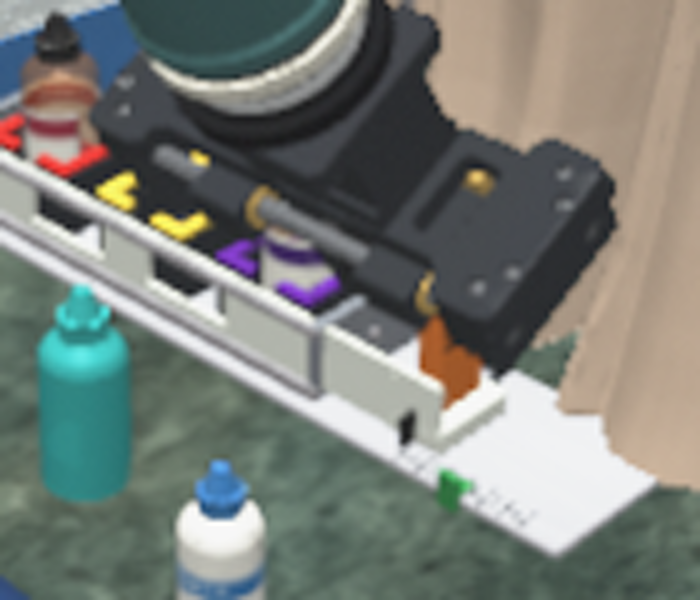

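>>> drive_tool([
  [0, 0, 0, 0, 0, 0.005, 0.45],
  [0, 0, 0, 0, 0, 0.01, 0.45],
  [0, 0, 0, 0, 0, 0.015, 0.45],
  [0, 0, 0, 0, 0, 0.02, 0.45],
  [0, 0, 0, 0, 0, 0.022, 0.45],
])

```text
clock: 21.72
tcp_pos: [575.4, 8.4, 31.4]
eef_rot: [-0.224, 2.61, 0.06]
ft_force: [0.2, 0.2, -0.2]
gripper_width: 39.7
```

```bash
python3 -c "
from go import *
W=grab('wrist','w23.png');D=grab('side','d23.png')
need(uvz(571,-88.2,29),189.7,-30)"
```

```text
tcp [575.4   8.4  31.5] t 21.82 turn [ 0.07 -0.03  0.1 ] shift [-0.0008  0.0005  0.0034] F [-0.3  0.5 -0.2] w 39.2 q [-0.12  0.02  2.37  0.54  0.28 -2.35]
```

View pics/w23.png

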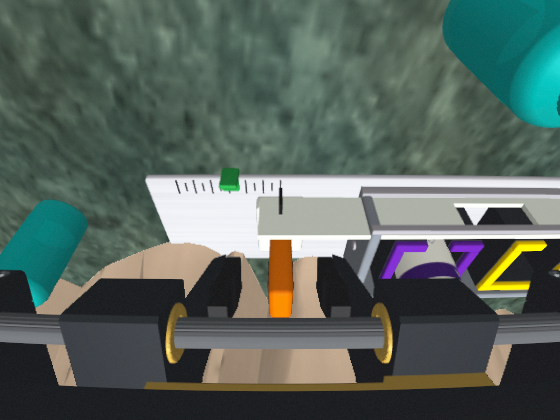

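View pics/d23.png

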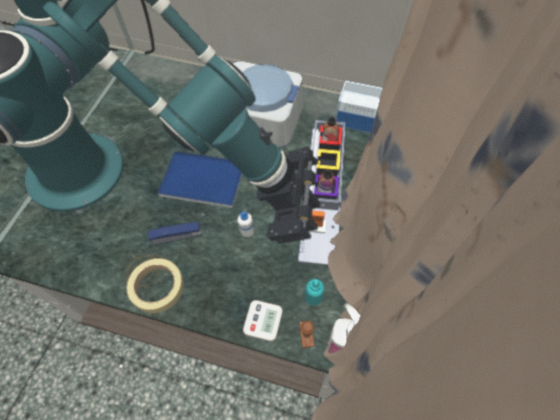

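>>> drive_tool([
  [0, 0, 0, 0, 0, 0, 0.3],
  [0, 0, 0, 0, 0, 0, 0.2],
  [0, 0, 0, 0, 0, 0, 0.1],
  [0, 0, 0, 0, 0, 0, 0.05],
  [0, 0, 0, 0, 0, 0, 0.05],
], squeeze=35)

```text
clock: 22.45
tcp_pos: [575.5, 8.7, 32.0]
eef_rot: [-0.225, 2.61, 0.061]
ft_force: [0.3, 3.9, 0.6]
gripper_width: 11.7
```

>>> drive_tool([
  [0, 0, 0, 0, 0, 0, 0.05],
  [0, 0, 0, 0, 0, 0, 0.05],
  [0, 0, 0, 0, 0, 0, 0.05],
  [0, 0, 0, 0, 0, 0, 0.05],
  [0, 0, 0, 0, 0, 0, 0.05],
])

```text
clock: 23.08
tcp_pos: [575.6, 8.3, 32.0]
eef_rot: [-0.224, 2.609, 0.06]
ft_force: [-2.7, 3.0, 5.4]
gripper_width: 11.7
```

>>> drive_tool([
  [0, 0, 0, 0, -0.004, 0, 0.05],
  [0, 0, 0, 0, -0.009, 0, 0.05],
  [0, 0, 0, 0, -0.014, 0, 0.05],
  [0, 0, 0, 0, -0.018, 0, 0.05],
  [0, 0, 0, 0, -0.02, 0, 0.05],
])

```text
clock: 23.7
tcp_pos: [579.0, -11.6, 32.0]
eef_rot: [-0.224, 2.61, 0.061]
ft_force: [-1.7, 5.1, 5.2]
gripper_width: 11.8
```

```bash
cat > ptr.py <<'E'
from go import *
import sys
n=sys.argv[1]
W=grab('wrist','w%s.png'%n);s=bot.state();np.set_printoptions(suppress=True,precision=1)
hsv=cv2.cvtColor(W['pixels'],cv2.COLOR_RGB2HSV)
m=cv2.inRange(hsv,(45,120,40),(75,255,255))[160:205,200:310];ys,xs=np.nonzero(m);xs=xs+200;ys=ys+160;print('green',xs.min(),xs.max(),ys.min(),ys.max())
t=ys>ys.max()-5;gt=(xs[t].min()+xs[t].max())/2;print('green low face centre',gt)
f=lambda q:(q@U,q@V)
k=W['pixels'][160:225,240:310].astype(int);d=(k.max(2)<70);d=np.argwhere(d);print('dark',len(d),'cols',np.median(d[:,1])+240,'rows',d[:,0].min()+160,d[:,0].max()+160)
for z in (6,12,16): print(z,'mark v',plane(W,[(gt,ys.max())],z)[0]@V,'ptr v',plane(W,[(np.median(d[:,1])+240,d[:,0].min()+160)],z)[0]@V)
print(s['tcp_pos'],s['tcp_pos']@V,s['ft_force'],s['gripper_width'],s['clock'])
cv2.imwrite('pics/cp%s.png'%n,cv2.resize(W['pixels'][150:250,200:320,::-1],(720,600),interpolation=2))
E
python3 ptr.py 24
```

```text
green 256 274 167 189
green low face centre 265.0
dark 78 cols 279.0 rows 187 212
6 mark v -117.71546464817213 ptr v -109.55379180344963
12 mark v -117.37245784785098 ptr v -109.57567991340625
16 mark v -117.14378664763689 ptr v -109.59027198671066
[579.  -11.7  32. ] -109.1025772806218 [-3.6  4.1  6.4] 11.52149508167723 23.75
```

View pics/cp24.png

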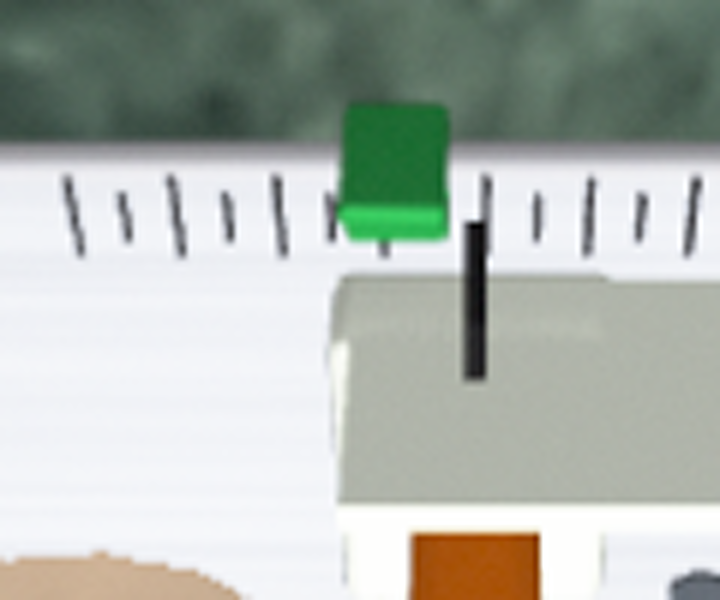

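>>> drive_tool([
  [0, 0, 0, 0, -0.002, 0, 0.05],
  [0, 0, 0, 0, -0.004, 0, 0.05],
  [0, 0, 0, 0, -0.006, 0, 0.05],
  [0, 0, 0, 0, -0.0078, 0, 0.05],
  [0, 0, 0, 0, -0.0078, 0, 0.05],
])

```text
clock: 24.38
tcp_pos: [580.3, -19.0, 32.0]
eef_rot: [-0.224, 2.61, 0.061]
ft_force: [-2.2, 6.2, 5.2]
gripper_width: 11.5
```

>>> drive_tool([
  [0, 0, 0, 0, 0, 0, 0.05],
  [0, 0, 0, 0, 0, 0, 0.05],
  [0, 0, 0, 0, 0, 0, 0.05],
  [0, 0, 0, 0, 0, 0, 0.05],
  [0, 0, 0, 0, 0, 0, 0.05],
])

```text
clock: 25.0
tcp_pos: [580.3, -19.0, 32.0]
eef_rot: [-0.224, 2.61, 0.061]
ft_force: [-2.0, 5.1, 5.7]
gripper_width: 11.7
```

```bash
python3 ptr.py 25; python3 -c "
from go import *
S=grab('scene','s25.png');D=grab('side','d25.png')
a=cv2.resize(S['pixels'][145:265,200:360,::-1],(800,600),interpolation=2);cv2.imwrite('pics/cs25.png',a)"
```

```text
green 270 287 167 190
green low face centre 279.0
dark 88 cols 279.0 rows 166 212
6 mark v -117.05559577702938 ptr v -117.12430612189654
12 mark v -117.08036182946164 ptr v -117.14600035426244
16 mark v -117.09687253108312 ptr v -117.16046317583971
[580.2 -19.   31.9] -116.44792469624562 [-2.4  4.7  5.3] 11.68242188734109 25.05
```

View pics/cp25.png

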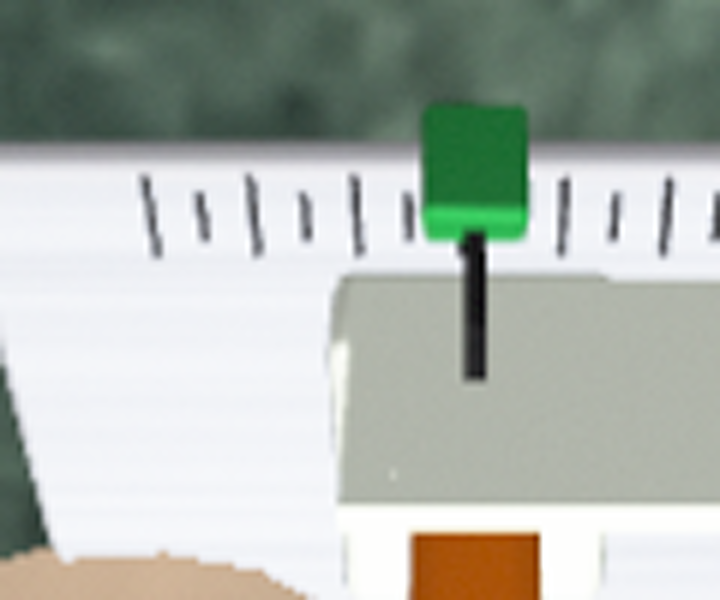

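View pics/cs25.png

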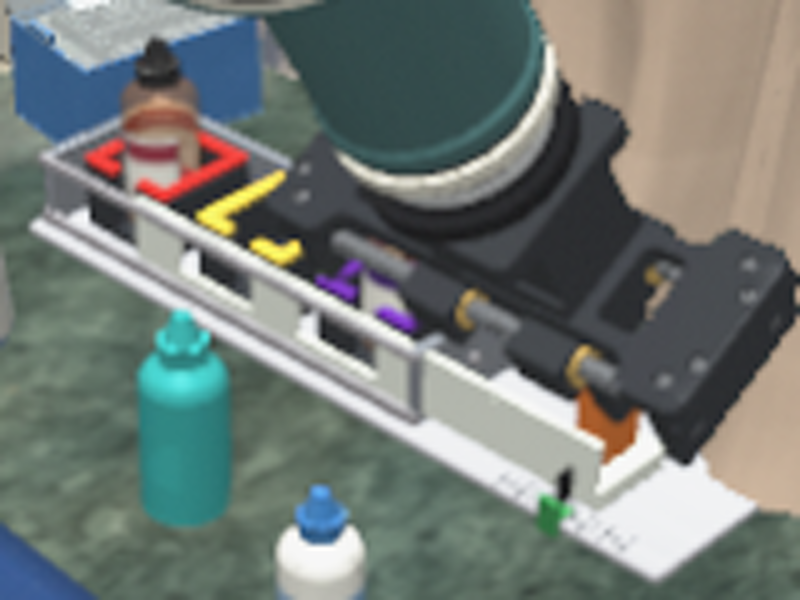

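View pics/d25.png

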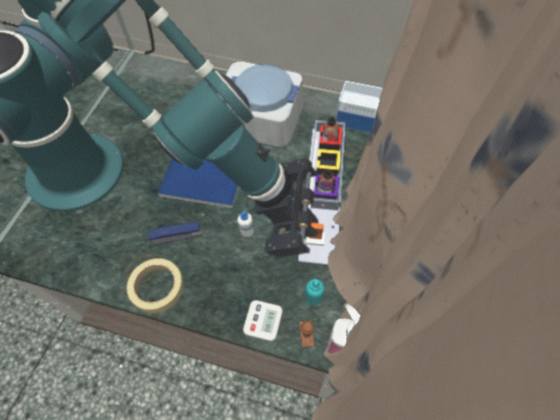

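The pointer at wrist (279,190) stands on the middle of the clip at (279,189). The red-banded bottle is upright in its well and the bystanders haven't moved. Handing in.

```bash
python3 -c "
from rig import bot
s=bot.state();print(s['clock'],s['ft_force'],s['gripper_width']);print(bot.hand_in())"
```

```text
25.15 [-2.62492676  6.16032123  5.23819104] 11.474321153075305
the job is handed in; nothing more can be done
None
```

I put the red-banded bottle in the red-rimmed (leftmost) well and let go of it. I then gripped the orange fin, pulled the shutter out about 28 mm, and handed in at 25 s while still holding it. The hand-in gave no verdict.

**Last checks**
- **Pointer:** it stood within about 0.1 mm of the middle of the green clip in the wrist view.
- **Grip on the fin:** the fingers were shut on it at about 11.6 mm (the fin is 12 mm thick), with about 5–6 N along the pull direction, steady over the last hold.
- **Red-banded bottle:** it looks upright, with its cap as far above the rim as the purple-banded bottle's. That was judged by eye from the scene picture; I did not measure its tilt or final centring.
- **Bystanders:** I saw no sign in the pictures that the purple-banded bottle, the blue-capped bottle, the stamp or the timer had moved. I did not measure their positions again.

**What went wrong or disagreed**
- **First grasp:** the fingers ended up on the bottle's cap (18 mm opening). I set it down and gripped the body about 15 mm lower.
- **Finger and bottle position:** in the pictures the fingertips sit about 15–20 mm higher than the reported TCP, and the held bottle about 3 mm further from the robot. I lined the bottle up with the well from the wrist picture instead of the reported pose, and it went in with no noticeable contact force.

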